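Re-equip the electrode stand on a spark-erosion work plate

ROBOT

A 6-joint arm with a two-finger parallel gripper is mounted at the origin on the work surface. World frame = base frame: x ahead of the robot, y to its left, z up, the work surface at z = 0. Lengths are in mm, angles in rad, forces in N, time in s.
With the tool pointing down it reaches from about 350 to 975 mm from the base axis. Payload 7.1 kg.
Tool frame: the origin (TCP) lies at the very end of the fingers, on their centre line; the grasp point (between the pads) lies 19 mm behind it; y points along the fingers, z is the direction in which the jaws open and shut, and the axes are right-handed (so a half turn about y gives the same grasp; the last joint's range is limited). The gripper opens to 88 mm and grips with 3 to 60 N. Pads are 20 mm wide; open, the fingers measure 115 mm over their backs; the gripper's body (75 mm by 178 mm) begins 61 mm behind the grasp point.
Start: joints at [1.22, 0.423, 1.63, -0, 1.089, -0.019], TCP at [203.559, 590.905, 222.675] pointing down, gripper open.
Joint ranges: [-3, 3], [-0.9, 2.11], [0.09, 2.58], [-1.31, 4.45], [0.11, 2.69], [-2.54, 2.54]. Speed limits (rad/s): [2.39, 2.39, 3.01, 3.14, 3.14, 3.14].

INTERFACE

Orientations are given as a rotation vector (axis times angle).
In Python, from workcell import ctrl gives the robot as it stands.
- The arm moves only by the shell command python3 -m jog 'ROWS'. ROWS is JSON, a list of rows, each a list of 3 entries, a list of its own where there are three numbers: the opening, from 0 (shut) to 1 (fully open), then the shift along the tool's x, y, z in cm, then the turn, a rotation vector about the tool's x, y, z in rad. In form: [[claw, [dx, dy, dz], [wx, wy, wz]], ...]. A call has 1 to 8 rows; each row is the pose to reach, as a shift and turn from the pose commanded when the call began, along the tool's axes at that moment; what a row does not reach only later rows make up. A row lasts 1/10 s, in which the tool goes at most 50 mm and 8.59 degrees, less where a joint would pass 70% of its speed; a pose out of reach is approached as far as the arm can. A call with a gripper value outside its range is refused whole. The fingers move at their own pace and stop on an object; the grip force is fixed at half the most. Time passes only in rows, so rows that repeat a pose let the fingers close. It gives the time, the measured TCP pose, the force and the opening at its end, in the units of the state.
- ctrl.get_obs(): the state, without advancing time (a new reading comes with each control period).
- ctrl.get_image(name): name is "side" or "top"; returns a dict with "color" (400x640x3 uint8, red, green, blue), "z_map" (400x640 float32, mm along the optical axis (not along the pixel's ray), 0 where there is no reading), "fx", "fy", "cx", "cy" (pixels), "dist_coeffs" ([k1, k2, p1, p2, k3] as OpenCV has them; the pictures are not rectified), "pose" (4x4, takes a point from camera to world coordinates). Camera axes: x right, y down, z forward; pixel columns grow to the right and rows downward; lengths in mm; the calibration is good to about 2 mm. A picture is of the moment at which its call begins.
- ctrl.close_job(): hands the job in, once; it reports no verdict.
The state is a dict: "t": time; "qpos": joint angles; "qvel": joint speeds; "joint_torque": joint torques, N m; "ee_pos": TCP position; "orientation": TCP orientation; "ft_force": force on the tool from outside, world axes, zero at the start; "moment": the same for the moment, N m; "width": finger opening in mm.
Only numpy, scipy, OpenCV 4.12 (cv2) and the standard library are available. Lean on these libraries where they do the work, as an engineer would, in place of code of your own. Each camera call takes 0.05 s, during which the arm holds its last target.

TASK

Put the worn electrodes from the stand's tray into the grey used tray, and turn the rocking stand on the work plate, without lifting it away, until its long foot is down on the low corner packer, all four feet bear, and it stands level and square with the plate. Then stand every fresh electrode upright in a bay of its own on the stand, flat on the tray floor, and last of all throw the plate's lock lever fully over to the far side. Leave the parallel block, the eyepiece and the tin where they are.

Things in the scene. Friction and masses are not known exactly. Their poses are not given: they have to be found in the camera images.
- plate: Fixed steel work plate, 160 x 160 x 24 mm, on the bench. Origin: centre of its underside; x and y run along its sides. Its two far (+x) corners (+x +y and +x -y) are milled down to 12 mm over a 50 x 50 mm square each, open on the two outer sides; a fixed square packer fills each corner step.
- packer_full: Square steel packer, 46 x 46 x 12 mm with a plain top, fixed in one of the two stepped corners: its top is flush with the plate's top face. Origin: centre of its underside.
- packer_low: Square steel packer, 46 x 46 x 4 mm with a round dark screw in its middle, fixed in the other stepped corner: its top lies 8 mm below the plate's top face. Which corner has which packer differs from start to start. Origin: centre of its underside.
- stand: Loose four-footed aluminium stand with a tray on top, 0.6 kg, near the plate's centre. Origin: on its axis at the level of its three short soles; z up. Feet 12 mm thick, round-ended, at (+-48, +-48) mm; three reach 30 mm below the tray, the one at (+48, +48), with a brass collar, 38 mm: on level ground it leans 5 degrees and rocks.
- tray_floor (a point): Middle of the stand's tray floor, 36 mm above the stand's origin. Tray 130 x 130 mm; a rim and two ribs along x and y (3 mm thick, 6 mm high) make four 60 mm bays; an electrode stands clear of ribs and post at (+-34, +-34) mm.
- post_top (a point): Top of the square steel grip post in the middle of the stand, 20 x 20 mm with sides along the stand's x and y, 45 mm high above the tray floor, 81 mm above the stand's origin.
- long_foot (a point): Sole of the stand's long foot, at (48, 48, -8) mm in the stand's frame. At the start it rests on the plate's top face between the two stepped corners, within 0.35 rad of the plate's +x direction.
- used_tray: Fixed open grey plastic tray for used electrodes, 170 (x) x 120 (y) x 30 mm outside, wall and floor 4 mm. Origin: centre of its underside.
- lock (a joint): Lock lever on an ear at the plate's -y side, 135 mm from the plate's centre. 0: leaning to the plate's -x side (about 0.5 rad off vertical), unlocked; 1.0: thrown fully over to the +x side, locked. It starts between 0 and 0.25, stays where it is left and needs about 1 N at the ball. Its pivot is 22 mm above the bench and runs along the plate's y.
- lock_tip (a point): Centre of the lever's black ball, 26 mm across, 70 mm from the pivot; moves with the lever from 34 mm on the plate's -x side of the pivot to 34 mm on its +x side.
- parallel: Bystander: steel parallel block 28 x 130 x 40 mm. Origin: centre of its underside.
- eyepiece: Bystander: black eyepiece, 44 mm across, 60 mm high, upright. Origin: centre of its underside.
- tin: Bystander: round aluminium tin, 60 mm across, 45 mm high. Origin: centre of its underside.
- fresh0: Fresh electrode, 42 mm high, about 0.16 kg: a steel holder 36 x 36 x 20 mm with a full dark graphite block 24 x 24 x 22 mm on top, sides along its x and y. Stands on the bench to the left. Origin: centre of its underside. Three or four are there; any other is absent.
- fresh1: Fresh electrode, 42 mm high, about 0.16 kg: a steel holder 36 x 36 x 20 mm with a full dark graphite block 24 x 24 x 22 mm on top, sides along its x and y. Stands on the bench to the left. Origin: centre of its underside. Three or four are there; any other is absent.
- fresh2: Fresh electrode, 42 mm high, about 0.16 kg: a steel holder 36 x 36 x 20 mm with a full dark graphite block 24 x 24 x 22 mm on top, sides along its x and y. Stands on the bench to the left. Origin: centre of its underside. Three or four are there; any other is absent.
- fresh3: Fresh electrode, 42 mm high, about 0.16 kg: a steel holder 36 x 36 x 20 mm with a full dark graphite block 24 x 24 x 22 mm on top, sides along its x and y. Stands on the bench to the left. Origin: centre of its underside. Three or four are there; any other is absent.
- worn0: Worn electrode, 33 mm high, about 0.16 kg: the same 36 x 36 x 20 mm steel holder, with its dark graphite block 24 x 24 mm worn down to 13 mm. Stands in a bay of the stand's tray at the start. Origin: centre of its underside. Two or three are there; any other is absent.
- worn1: Worn electrode, 33 mm high, about 0.16 kg: the same 36 x 36 x 20 mm steel holder, with its dark graphite block 24 x 24 mm worn down to 13 mm. Stands in a bay of the stand's tray at the start. Origin: centre of its underside. Two or three are there; any other is absent.
- worn2: Worn electrode, 33 mm high, about 0.16 kg: the same 36 x 36 x 20 mm steel holder, with its dark graphite block 24 x 24 mm worn down to 13 mm. Stands in a bay of the stand's tray at the start. Origin: centre of its underside. Two or three are there; any other is absent.
Not all that is in view belongs to the job. There is more than one size of the used_tray; the job needs the smaller. Leave any green look-alike of the fresh1 alone.

How it is judged (in metres and radians):
On the way, in this order (a step that is already met when the one before it is completed fails the run):
1. the stand, let go, is level on all four feet with its long foot on the low packer, square with the plate (angle between stand's own z axis and vertical below 0.025 rad and z of long_foot in the frame of plate below 0.0185 m and z of stand in the frame of plate between 0.021 and 0.027 m and horizontal distance between long_foot and packer_low below 0.03 m and (angle between the x axis of stand and the x axis of plate, either way round below 0.16 rad or angle between the x axis of stand and the y axis of plate, either way round below 0.16 rad) and contact force between the fingers and stand below 0.2 N), for 0.3 s.
2. every worn electrode is in the used tray and every fresh one stands flat in a bay of the seated stand (all of step 1 and x of worn0 in the frame of used_tray between -0.085 and 0.085 m and y of worn0 in the frame of used_tray between -0.06 and 0.06 m and z of each of worn0, worn1, worn2 in the frame of used_tray below 0.03 m and contact force between the fingers and worn0 below 0.2 N and x of worn1 in the frame of used_tray between -0.085 and 0.085 m and y of worn1 in the frame of used_tray between -0.06 and 0.06 m and contact force between the fingers and worn1 below 0.2 N and x of worn2 in the frame of used_tray between -0.085 and 0.085 m and y of worn2 in the frame of used_tray between -0.06 and 0.06 m and contact force between the fingers and worn2 below 0.2 N and x of fresh0 in the frame of stand between -0.062 and 0.062 m and y of fresh0 in the frame of stand between -0.062 and 0.062 m and z of fresh0 in the frame of stand between 0.033 and 0.039 m and angle between each of fresh0, fresh1, fresh2, fresh3's own z axis and vertical below 0.07 rad and linear speed of each of fresh0, fresh1, fresh2, fresh3 below 0.03 m/s and contact force between the fingers and fresh0 below 0.2 N and x of fresh1 in the frame of stand between -0.062 and 0.062 m and y of fresh1 in the frame of stand between -0.062 and 0.062 m and z of fresh1 in the frame of stand between 0.033 and 0.039 m and contact force between the fingers and fresh1 below 0.2 N and x of fresh2 in the frame of stand between -0.062 and 0.062 m and y of fresh2 in the frame of stand between -0.062 and 0.062 m and z of fresh2 in the frame of stand between 0.033 and 0.039 m and contact force between the fingers and fresh2 below 0.2 N and x of fresh3 in the frame of stand between -0.062 and 0.062 m and y of fresh3 in the frame of stand between -0.062 and 0.062 m and z of fresh3 in the frame of stand between 0.033 and 0.039 m and contact force between the fingers and fresh3 below 0.2 N), for 0.3 s.
3. the lock lever is thrown over (value of joint lock above 0.85 rad), for 0.2 s.
At the end, for the whole second after the job is handed in: Stand level (0.025 rad), square with the plate (0.16 rad), long foot on the low packer; worn electrodes in the used tray; each fresh one upright (0.07 rad), flat on the floor of its own bay (3 mm); lever past 0.85; all released and at rest (all of step 2 and linear speed of stand below 0.02 m/s and value of joint lock above 0.85 rad); the robot touches nothing.
It fails at once if the stand is lifted away from the plate (more than 40 mm above its face) (z of stand in the frame of plate above 0.064 m).
It fails at once if the parallel block is moved more than 30 mm (distance of parallel from where it was at the start of the episode above 0.03 m).
It fails at once if the eyepiece is moved more than 30 mm (distance of eyepiece from where it was at the start of the episode above 0.03 m).
It fails at once if the tin is moved more than 30 mm (distance of tin from where it was at the start of the episode above 0.03 m).
Of worn0, worn1, worn2 only 2 to 3 are there at a start; the rules pass over those that are not, and their reading is None.
Of fresh0, fresh1, fresh2, fresh3 only 3 to 4 are there at a start; the rules pass over those that are not, and their reading is None.
At some moment in a run one of fresh0, fresh1, fresh2, fresh3 may be knocked a few centimetres aside while the robot is not near it.
It also fails if it takes over 208 s, if anything falls off the work surface, if the arm or the gripper's body presses on something with over 40 N, if the wrist force passes 120 N, or if a joint passes its speed limit or range.

## Working session

There is one attempt and no reset: what is moved stays moved. The work goes in short steps, Python scripts to look and compute and a shell command to move; the robot and the scene stay as the last step left them, time stands still between calls to the robot, and variables do not carry over. Pictures are saved under pics/ and viewed, and the job is handed in when it is done.

```bash
mkdir -p pics; ls
python3 - <<'E'
from workcell import ctrl
import cv2,numpy as np
print(ctrl.get_obs())
for n in("side","top"):
    im=ctrl.get_image(n); cv2.imwrite(f"pics/{n}0.png",im["color"][:,:,::-1])
    print(n,{k:im[k] for k in("fx","fy","cx","cy","dist_coeffs")});print(np.round(im["pose"],3).tolist())
E
```

```text
pics
{'t': 0.0, 'qpos': array([ 1.21998631e+00,  4.23857139e-01,  1.63065111e+00,  3.13429183e-06,
        1.08860359e+00, -1.89993693e-02]), 'qvel': array([ 0.00121049,  0.00137139,  0.00063542, -0.00108049, -0.00012416,
       -0.00010689]), 'joint_torque': array([ 1.33476264e-03, -5.44630408e+01, -2.73664784e+01,  6.43362058e-02,
        2.29084870e-02, -1.43903580e-04]), 'ee_pos': array([203.38649229, 590.41159939, 221.90680219]), 'orientation': array([-1.55656248,  0.26066418, -0.2602194 ]), 'ft_force': array([-0.13865879,  0.04786947,  0.04090143]), 'moment': array([ 0.00328168,  0.04027563, -0.06406414]), 'width': 87.76198813091844}
side {'fx': 410.183864109684, 'fy': 410.183864109684, 'cx': 316.83995236422, 'cy': 205.3476871894116, 'dist_coeffs': array([-0.0610334,  0.       ,  0.       ,  0.       ,  0.       ])}
[[-0.928, -0.248, 0.277, 191.609], [-0.371, 0.59, -0.717, 842.647], [0.014, -0.769, -0.64, 913.962], [0.0, 0.0, 0.0, 1.0]]
top {'fx': 405.883609993383, 'fy': 405.883609993383, 'cx': 314.99265061047123, 'cy': 206.5786653300532, 'dist_coeffs': array([-0.04258089,  0.        ,  0.        ,  0.        ,  0.        ])}
[[-0.001, -0.99, 0.142, 354.698], [-1.0, 0.0, -0.005, -76.674], [0.005, -0.142, -0.99, 1348.007], [0.0, 0.0, 0.0, 1.0]]
```

View pics/side0.png

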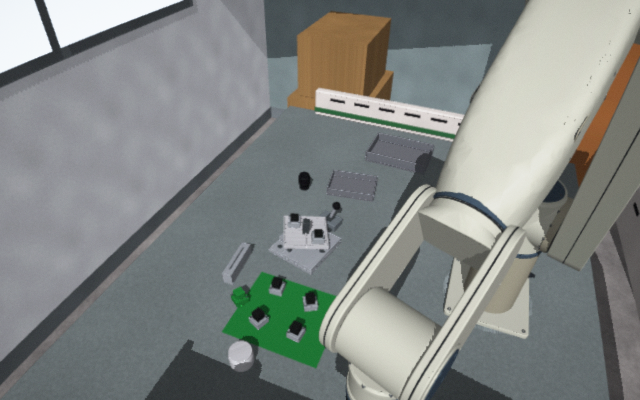

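View pics/top0.png

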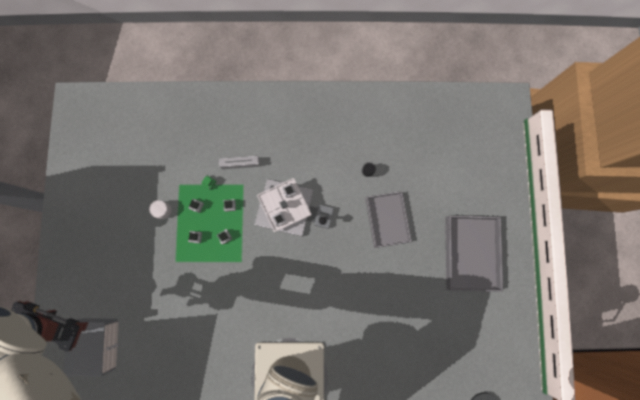

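```bash
cat > h.py <<'E'
from workcell import ctrl
import cv2,numpy as np
def grab(n): 
    im=ctrl.get_image(n); im["K"]=np.array([[im["fx"],0,im["cx"]],[0,im["fy"],im["cy"]],[0,0,1.]]); return im
def cloud(im):
    H,W=im["z_map"].shape
    u,v=np.meshgrid(np.arange(W),np.arange(H))
    p=np.stack([u,v],-1).reshape(-1,1,2).astype(np.float64)
    n=cv2.undistortPoints(p,im["K"],im["dist_coeffs"]).reshape(H,W,2)
    z=im["z_map"][...,None]
    c=np.concatenate([n*z,z],-1)
    w=c@im["pose"][:3,:3].T+im["pose"][:3,3]
    w[im["z_map"]<=0]=np.nan
    return w
def ray(im,px,zp):
    px=np.asarray(px,float).reshape(-1,1,2)
    n=cv2.undistortPoints(px,im["K"],im["dist_coeffs"]).reshape(-1,2)
    d=np.c_[n,np.ones(len(n))]@im["pose"][:3,:3].T; o=im["pose"][:3,3]
    return o+d*((zp-o[2])/d[:,2])[:,None]
def proj(im,P):
    P=np.asarray(P,float).reshape(-1,3); R=im["pose"][:3,:3]; c=(P-im["pose"][:3,3])@R
    return cv2.projectPoints(c.reshape(-1,1,3),np.zeros(3),np.zeros(3),im["K"],im["dist_coeffs"])[0].reshape(-1,2)
def crop(im,box,name,s):
    x0,y0,x1,y1=box
    a=im["color"][y0:y1,x0:x1,::-1]
    cv2.imwrite("pics/"+name,cv2.resize(a,None,fx=s,fy=s,interpolation=cv2.INTER_CUBIC))
E
python3 - <<'E'
from h import *
s=grab("side");t=grab("top")
np.savez("s0.npz",**s);np.savez("t0.npz",**t)
crop(s,(220,160,380,280),"s_stand.png",5)
crop(s,(210,230,340,370),"s_mat.png",4)
crop(t,(240,150,440,270),"t_stand.png",4)
crop(t,(140,140,270,270),"t_mat.png",4)
E
```

```text
(no output)
```

View pics/s_stand.png

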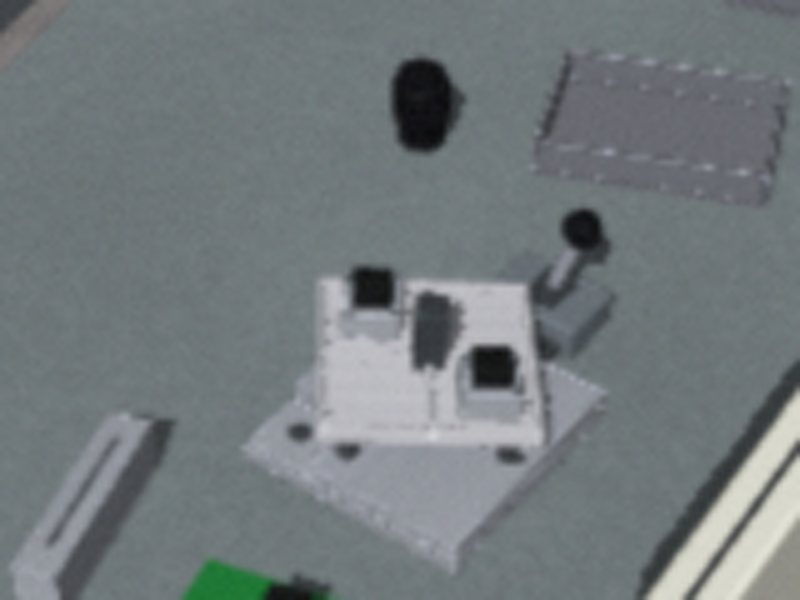

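View pics/t_stand.png

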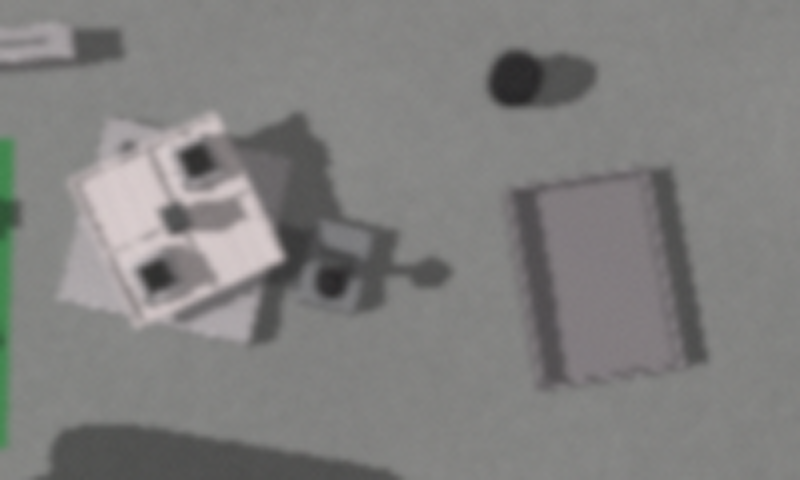

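View pics/s_mat.png

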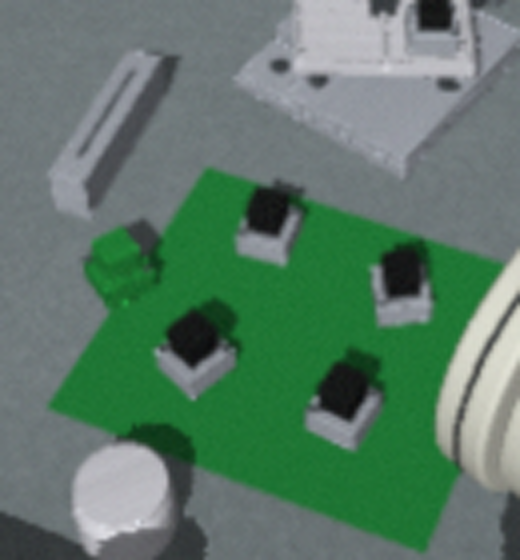

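View pics/t_mat.png

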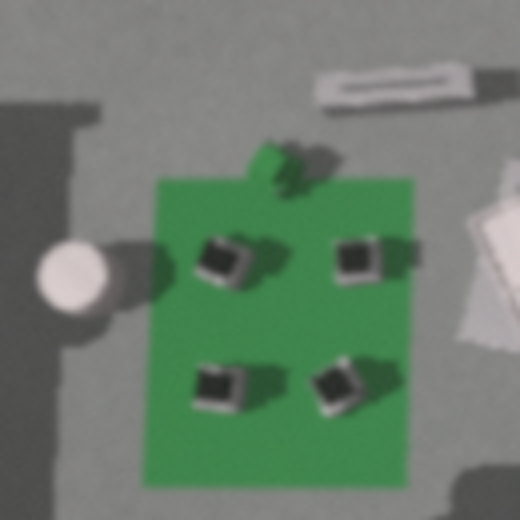

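Run:
```python
from h import *
s=dict(np.load("s0.npz"));t=dict(np.load("t0.npz"))
for n,im in(("s",s),("t",t)):
    w=cloud(im)
    print(n,"bench z",np.nanmedian(w[...,2][(abs(w[...,0]-500)<250)&(abs(w[...,1])<300)&(w[...,2]<10)]))
    R=lambda c,r:(abs(w[...,0]-c[0])<r)&(abs(w[...,1]-c[1])<r)
    # height-colour map
    m=(w[...,0]>250)&(w[...,0]<900)&(w[...,1]>-400)&(w[...,1]<450)&(w[...,2]>12)&(w[...,2]<140)
    k,lab,st,ce=cv2.connectedComponentsWithStats(m.astype(np.uint8))
    for i in range(1,k):
        if st[i,4]<15: continue
        P=w[lab==i]; top=P[P[:,2]>np.percentile(P[:,2],97)-5]
        r=cv2.minAreaRect(top[:,:2].astype(np.float32))
        print(np.round(ce[i]),st[i,4],"c",np.round(P.mean(0)),"ztop",round(np.percentile(P[:,2],97),1),"topc",np.round(top.mean(0),1),"rect",np.round(r[0],1),np.round(r[1],1),round(r[2],1))
```

```text
s bench z 0.8714135046769798
[351. 184.] 486 c [ 507. -316.   23.] ztop 32.8 topc [ 504.2 -317.7   30.4] rect [ 505.8 -321.1] [170.6 127.8] 9.4
[304. 179.] 165 c [ 665. -247.   45.] ztop 62.6 topc [ 668.5 -254.7   60.6] rect [ 668.8 -256.8] [30.7 31.4] 88.9
[307. 238.] 2758 c [534.  27.  51.] ztop 99.6 topc [541.7  -3.1 101. ] rect [543.2 -33. ] [157.1 119. ] 89.2
[237. 262.] 528 c [691. 182.  34.] ztop 42.6 topc [694.5 177.2  40.2] rect [694.8 173.1] [ 29.7 133.2] 4.7
[276. 285.] 196 c [550. 211.  29.] ztop 44.0 topc [553.3 205.4  41.6] rect [552.9 204. ] [25.6 25. ] 12.4
[239. 295.] 213 c [626. 281.  31.] ztop 45.3 topc [629.7 276.6  43.4] rect [629.7 276. ] [24.2 27.2] 57.8
[309. 301.] 200 c [447. 224.  30.] ztop 44.7 topc [448.2 220.   42.5] rect [448.9 219.3] [23.7 24. ] 33.8
[258. 317.] 234 c [547. 321.  30.] ztop 44.5 topc [550.3 316.3  42.8] rect [551.5 316. ] [24.6 25.6] 64.9
[295. 330.] 235 c [444. 320.  31.] ztop 45.6 topc [447.1 315.9  43.1] rect [447.4 315.7] [25.8 24.1] 87.7
[242. 352.] 441 c [531. 431.  42.] ztop 48.7 topc [536.6 430.2  46. ] rect [536.8 426.9] [54.8 4
[... 533 characters left out ...]
7.  -316.    32.1] rect [ 503.3 -321.5] [169.7 120.2] 8.5
[195. 205.] 127 c [549. 311.  30.] ztop 45.2 topc [550.9 314.1  42.5] rect [550.9 314. ] [24.  21.8] 64.6
[229. 205.] 125 c [550. 199.  31.] ztop 45.8 topc [551.8 200.9  43.5] rect [551.8 201.5] [23.3 22.8] 6.0
[160. 209.] 277 c [534. 423.  40.] ztop 49.7 topc [535.9 428.1  47. ] rect [535.6 426.1] [50.  43.1] 3.6
[323. 216.] 324 c [ 512. -109.   38.] ztop 100.2 topc [ 491.1 -103.8   98.9] rect [ 491.9 -104.1] [18.6 19.5] 89.5
[224. 236.] 129 c [446. 213.  30.] ztop 45.1 topc [448.1 215.7  42.7] rect [446.8 215.7] [23.8 22.5] 27.5
[194. 237.] 131 c [445. 310.  30.] ztop 46.0 topc [445.8 313.3  43.6] rect [445.5 313.6] [21.4 23.5] 83.6
```

Run:
```python
from h import *
s=dict(np.load("s0.npz"));t=dict(np.load("t0.npz"))
A=[];pl=[]
for n,im in(("s",s),("t",t)):
    w=cloud(im);v=cv2.cvtColor(im["color"],cv2.COLOR_RGB2HSV)[...,2]
    near=(abs(w[...,0]-540)<110)&(abs(w[...,1]-20)<100)
    tr=near&(w[...,2]>45)&(w[...,2]<78)
    P=w[tr]; 
    # tray plane: bright pixels
    b=near&(w[...,2]>50)&(w[...,2]<76)&(v>150)
    Q=w[b]; c=Q.mean(0)
    for _ in range(3):
        u,S,vt=np.linalg.svd(Q-Q.mean(0),full_matrices=False); nn=vt[2]*np.sign(vt[2,2]); Q=Q[abs((Q-Q.mean(0))@nn)<4]
    print(n,"trayplane n",np.round(nn,3),"c",np.round(Q.mean(0),1),"rect",cv2.minAreaRect(Q[:,:2].astype(np.float32)))
    hi=near&(w[...,2]>84)
    k,lab,st,ce=cv2.connectedComponentsWithStats(hi.astype(np.uint8))
    for i in range(1,k):
        if st[i,4]>8:
            T=w[lab==i]; zt=np.percentile(T[:,2],90); T=T[T[:,2]>zt-5]; r=cv2.minAreaRect(T[:,:2].astype(np.float32))
            print("  hi",np.round(ce[i]),st[i,4],np.round(T.mean(0),1),"med",np.round(zt,1),np.round(r[0],1),np.round(r[1],1),round(r[2],1))
    p=near&(w[...,2]>12)&(w[...,2]<30); T=w[p]; pl.append(T)
    r=cv2.minAreaRect(T[:,:2].astype(np.float32)); print("  plate",np.round(r[0],1),np.round(r[1],1),r[2],np.percentile(T[:,2],[10,50,90]))
    p2=p&(w[...,2]<19.5); print("  lowpts",p2.sum(),np.round(w[p2].mean(0),1))
T=np.concatenate(pl);r=cv2.minAreaRect(T[:,:2].astype(np.float32)); print("plate both",r,np.round(cv2.boxPoints(r)))
im=t; print("screw top",ray(t,[271.75,186.75],16), "side",ray(s,[280,246.4],16))
```

```text
s trayplane n [-0.061 -0.034  0.998] c [546.2  32.8  65.3] rect ((547.3016967773438, 18.60332489013672), (130.19656372070312, 138.30490112304688), 25.334232330322266)
  hi [293. 219.] 110 [590.2   4.5 100. ] med 101.1 [590.9   2.1] [21.  25.6] 24.1
  hi [306. 224.] 79 [542.8  19.6 108.1] med 110.0 [543.1  18.7] [17.7 22.3] 22.6
  hi [318. 233.] 73 [499.5  34.1  94.4] med 95.9 [498.9  33.7] [23.2 28.1] 22.1
  plate [543.9   8.1] [195.  163.2] 76.5346450805664 [15.60383385 23.61159339 26.46286694]
  lowpts 235 [570.4  63.5  16. ]
t trayplane n [-0.071 -0.032  0.997] c [545.1  22.4  64. ] rect ((545.0556030273438, 17.696746826171875), (129.3922119140625, 127.31155395507812), 25.4047794342041)
  hi [288. 190.] 98 [588.1   0.7  99.4] med 101.1 [5.884e+02 5.000e-01] [22.6 20.3] 21.4
  hi [283. 204.] 36 [542.3  17.1 108.9] med 111.0 [541.7  16.2] [18.5 15.2] 26.8
  hi [279. 218.] 71 [499.2  29.5  94.3] med 96.3 [498.   29.8] [23.9 23.6] 26.7
  plate [541.5   4.5] [189.2 160. ] 76.11231994628906 [16.14792673 23.05385092 27.02197961]
  lowpts 153 [576.2  24.4  15.8]
plate both ((543.6876220703125, 7.6046600341796875), (195.9452667236328, 163.29502868652344), 76.40655517578125) [[ 441.  -68.]
 [ 600. -107.]
 [ 646.   84.]
 [ 487.  122.]]
screw top [[612.66057643  61.49698406  16.        ]] side [[611.37059814  61.46951986  16.        ]]
```

```bash
cat > g.py <<'E'
import sys,numpy as np
from workcell import ctrl
from scipy.spatial.transform import Rotation as Rot
# usage: g.py x,y,z[,jawdeg] ... : rows (cm, rotvec) from current pose ; jaw modulo 180, kept nearest; vertical tool
o=ctrl.get_obs();R=Rot.from_rotvec(o["orientation"]);M=R.as_matrix();p=o["ee_pos"]
j=np.degrees(np.arctan2(M[1,2],M[0,2]))
print("t %.1f"%o["t"],"p",np.round(p,1),"jaw %.1f"%j,"down",np.round(M[:,1],3),"F",np.round(o["ft_force"],1),"w %.1f"%o["width"],"q6 %.2f"%o["qpos"][5])
for a in sys.argv[1:]:
    v=[float(x) for x in a.split(",")]
    ja=j if len(v)<4 else j+(v[3]-j+90)%180-90
    if len(v)>4: ja=v[3]
    c,s=np.cos(np.radians(ja)),np.sin(np.radians(ja))
    Z=np.array([c,s,0]);Y=np.array([0,0,-1.]);X=np.cross(Y,Z)
    Rt=np.c_[X,Y,Z]
    print(a,"->",np.round(M.T@(np.array(v[:3])-p)/10,2).tolist(),np.round(Rot.from_matrix(M.T@Rt).as_rotvec(),3).tolist(),"dist %.0f"%np.linalg.norm(np.array(v[:3])-p))
E
python3 g.py 589,2.5,170,24 589,2.5,170,-66
python3 - <<'E'
from h import *
s=dict(np.load("s0.npz"));t=dict(np.load("t0.npz"))
T=[]
for im in(s,t):
    w=cloud(im); p=(abs(w[...,0]-540)<120)&(abs(w[...,1]-20)<120)&(w[...,2]>12)&(w[...,2]<30); P=w[p]
    a=np.radians(-13); d=P[:,:2]-[546,20]; y=-np.sin(a)*d[:,0]+np.cos(a)*d[:,1]
    P=P[y>-70]; T.append(P); r=cv2.minAreaRect(P[:,:2].astype(np.float32)); print(r,np.round(cv2.boxPoints(r)).tolist())
E
```

```text
t 0.2 p [203.4 590.6 222.2] jaw 71.0 down [-0.    -0.001 -1.   ] F [0.3 0.3 0.9] w 87.5 q6 -0.02
589,2.5,170,24 -> [55.61, 5.26, -43.04] [0.001, 0.82, 0.0] dist 705
589,2.5,170,-66 -> [55.61, 5.26, -43.04] [0.001, -0.751, -0.0] dist 705
((548.4705810546875, 27.142196655273438), (155.85716247558594, 163.2385711669922), 76.5346450805664) [[451.0, -30.0], [610.0, -68.0], [646.0, 84.0], [487.0, 122.0]]
((546.2645263671875, 23.79578399658203), (149.40403747558594, 159.9542999267578), 76.11231994628906) [[451.0, -30.0], [606.0, -68.0], [642.0, 77.0], [487.0, 116.0]]
```

Candidates. Worn electrodes: the two on the white stand, top px (288,190) and (279,218). Not those: the fresh four on the mat, px (195,205), (229,205), (224,236), (194,237), or the green look-alike at (210,183). Used tray: the smaller one at px (388,218), 170×120; the bigger one at (475,250) is out. The crops confirm these choices. The dark screw at px (272,187) marks the low packer at the plate's +x+y corner. First I'll reach for worn A.

```bash
python3 -m jog '[[0.6,[55.6,5.2,-43],[0,0.82,0]],[0.6,[55.6,5.2,-43],[0,0.82,0]],[0.6,[55.6,5.2,-43],[0,0.82,0]],[0.6,[55.6,5.2,-43],[0,0.82,0]],[0.6,[55.6,5.2,-43],[0,0.82,0]],[0.6,[55.6,5.2,-43],[0,0.82,0]],[0.6,[55.6,5.2,-43],[0,0.82,0]],[0.6,[55.6,5.2,-43],[0,0.82,0]]]'; python3 g.py 589,2.5,170,24
```

```text
t: 1.0
ee_pos: [423.2, 255.6, 193.2]
orientation: [-1.379, 0.895, -0.895]
ft_force: [0.7, -0.8, 0.4]
width: 52.7
t 1.0 p [423.2 255.6 193.2] jaw 24.0 down [ 0.  0. -1.] F [ 0.7 -0.8  0.4] w 52.7 q6 0.10
589,2.5,170,24 -> [29.87, 2.32, 4.85] [-0.0, 0.0, -0.0] dist 303
```

```bash
python3 -m jog '[[0.6,[29.8,2.3,4.8],[0,0,0]],[0.6,[29.8,2.3,4.8],[0,0,0]],[0.6,[29.8,2.3,4.8],[0,0,0]],[0.6,[29.8,2.3,4.8],[0,0,0]],[0.6,[29.8,2.3,4.8],[0,0,0]],[0.6,[29.8,2.3,4.8],[0,0,0]],[0.6,[29.8,2.3,4.8],[0,0,0]],[0.6,[29.8,2.3,4.8],[0,0,0]]]'; python3 g.py 589,2.5,89,24;python3 - <<'E'
from h import *
s=grab("side");crop(s,(220,120,380,280),"s1.png",4)
E
```

```text
t: 1.8
ee_pos: [587.5, 3.6, 169.6]
orientation: [-1.378, 0.898, -0.897]
ft_force: [0.1, 1.2, -0.9]
width: 52.7
t 1.8 p [587.5   3.6 169.6] jaw 23.9 down [-0.001  0.    -1.   ] F [ 0.1  1.2 -0.9] w 52.7 q6 -0.43
589,2.5,89,24 -> [0.17, 8.06, 0.1] [0.001, -0.002, -0.001] dist 81
```

View pics/s1.png

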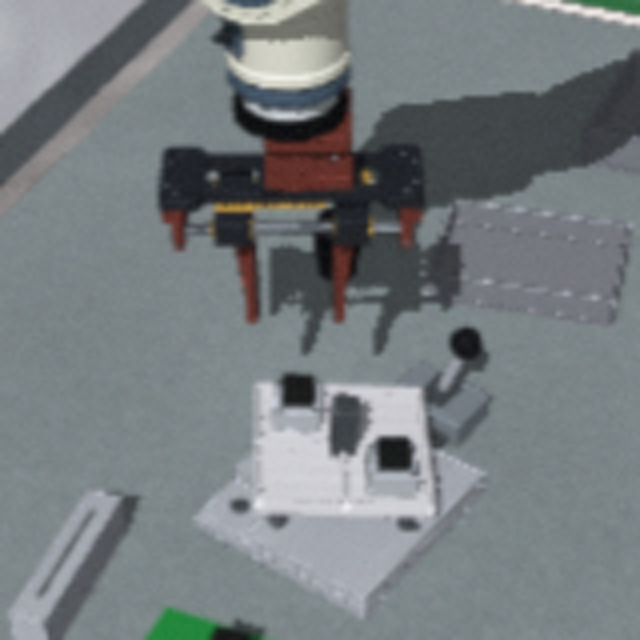

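```bash
python3 -m jog '[[0.6,[0.1,3,0.1],[0,0,0]],[0.6,[0.1,6,0.1],[0,0,0]],[0.6,[0.1,7.2,0.1],[0,0,0]],[0.6,[0.1,8,0.1],[0,0,0]],[0.6,[0.1,8,0.1],[0,0,0]],[0,[0.1,8,0.1],[0,0,0]],[0,[0.1,8,0.1],[0,0,0]],[0,[0.1,8,0.1],[0,0,0]]]'; python3 -m jog '[[0,[0,0,0],[0,0,0]],[0,[0,0,0],[0,0,0]]]'; python3 g.py
```

```text
t: 2.65
ee_pos: [589.4, 4.2, 91.1]
orientation: [-1.378, 0.894, -0.896]
ft_force: [0.9, -0.1, 0.6]
width: 31.9
t: 2.85
ee_pos: [589.1, 4.1, 90.7]
orientation: [-1.378, 0.895, -0.896]
ft_force: [-1.4, 0.2, 3.4]
width: 24.0
t 2.9 p [589.1   4.1  90.7] jaw 24.0 down [ 0.001 -0.    -1.   ] F [-1.4  0.2  3.4] w 24.0 q6 -0.43
```

```bash
python3 -m jog '[[0,[0,-1,0],[0,0,0]],[0,[0,-3,0],[0,0,0]],[0,[0,-6,0],[0,0,0]],[0,[0,-9,0],[0,0,0]],[0,[0,-9,0],[0,0,0]]]'; python3 g.py 544,-315,180,9 544,-315,180,99
```

```text
t: 3.35
ee_pos: [591.5, 4.1, 184.6]
orientation: [-1.375, 0.89, -0.9]
ft_force: [0.7, -0.8, -1.3]
width: 23.9
t 3.4 p [591.5   4.1 184.6] jaw 24.0 down [ 0.007 -0.    -1.   ] F [ 0.7 -0.8 -1.3] w 23.9 q6 -0.43
544,-315,180,9 -> [27.22, 0.43, -17.32] [-0.007, 0.262, 0.002] dist 323
544,-315,180,99 -> [27.22, 0.43, -17.32] [-0.004, -1.309, 0.007] dist 323
```

```bash
python3 -m jog '[[0,[27.2,0.4,-17.3],[0,0.26,0]],[0,[27.2,0.4,-17.3],[0,0.26,0]],[0,[27.2,0.4,-17.3],[0,0.26,0]],[0,[27.2,0.4,-17.3],[0,0.26,0]],[0,[27.2,0.4,-17.3],[0,0.26,0]],[0,[27.2,0.4,-17.3],[0,0.26,0]],[0,[27.2,0.4,-17.3],[0,0.26,0]],[0,[27.2,0.4,-17.3],[0,0.26,0]]]'; python3 -m jog '[[0,[0,0,0],[0,0,0]],[0,[0,0,0],[0,0,0]]]'; python3 g.py 544,-315,29,9
```

```text
t: 4.15
ee_pos: [540.1, -317.6, 175.0]
orientation: [-1.279, 1.095, -1.094]
ft_force: [0.8, 0.2, -2.3]
width: 23.6
t: 4.35
ee_pos: [541.3, -313.2, 175.6]
orientation: [-1.281, 1.092, -1.089]
ft_force: [0.3, 1.0, -1.4]
width: 23.8
t 4.3 p [ 541.3 -313.2  175.6] jaw 9.2 down [-0.001  0.001 -1.   ] F [ 0.3  1.  -1.4] w 23.8 q6 -0.70
544,-315,29,9 -> [0.23, 14.66, 0.25] [0.001, 0.003, -0.001] dist 147
```

```bash
python3 -m jog '[[0,[0.2,5,0.2],[0,0,0]],[0,[0.2,10,0.2],[0,0,0]],[0,[0.2,13,0.2],[0,0,0]],[0,[0.2,14.5,0.2],[0,0,0]],[0,[0.2,14.5,0.2],[0,0,0]],[0.4,[0.2,14.5,0.2],[0,0,0]],[0.5,[0.2,14.5,0.2],[0,0,0]],[0.6,[0.2,14.5,0.2],[0,0,0]]]';python3 g.py; python3 -m jog '[[0.6,[0,-1,0],[0,0,0]],[0.6,[0,-5,0],[0,0,0]],[0.6,[0,-10,0],[0,0,0]],[0.6,[0,-15,0],[0,0,0]],[0.6,[0,-15,0],[0,0,0]],[0.6,[0,-15,0],[0,0,0]]]'; python3 g.py 499,31.5,170,24
python3 - <<'E'
from h import *
s=grab("side");crop(s,(220,140,400,280),"s2.png",4)
E
```

```text
t: 5.15
ee_pos: [544.6, -316.7, 32.6]
orientation: [-1.28, 1.089, -1.093]
ft_force: [0.0, -0.5, 0.3]
width: 43.9
t 5.2 p [ 544.6 -316.7   32.6] jaw 9.1 down [ 0.002 -0.001 -1.   ] F [ 0.  -0.5  0.3] w 43.9 q6 -0.70
t: 5.75
ee_pos: [544.5, -316.9, 183.8]
orientation: [-1.279, 1.088, -1.095]
ft_force: [0.8, 0.6, -0.5]
width: 52.6
t 5.8 p [ 544.5 -316.9  183.8] jaw 9.1 down [ 0.004 -0.002 -1.   ] F [ 0.8  0.6 -0.5] w 52.6 q6 -0.70
499,31.5,170,24 -> [-35.13, 1.28, 1.02] [-0.003, -0.26, 0.003] dist 352
```

View pics/s2.png

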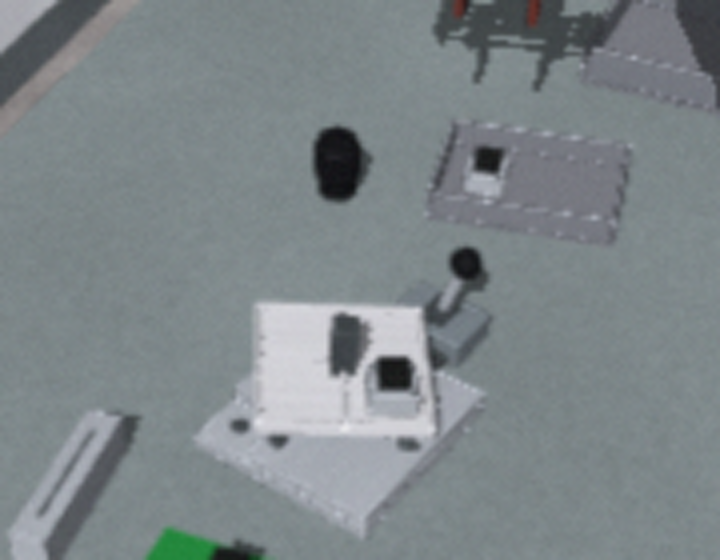

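Worn A stands in the small tray (crop (487,165)), and worn B remains on the stand (crop (395,373)). Next I'll pick B.

```bash
python3 -m jog '[[0.6,[-35.1,1.2,1],[0,-0.26,0]],[0.6,[-35.1,1.2,1],[0,-0.26,0]],[0.6,[-35.1,1.2,1],[0,-0.26,0]],[0.6,[-35.1,1.2,1],[0,-0.26,0]],[0.6,[-35.1,1.2,1],[0,-0.26,0]],[0.6,[-35.1,1.2,1],[0,-0.26,0]],[0.6,[-35.1,1.2,1],[0,-0.26,0]],[0.6,[-35.1,1.2,1],[0,-0.26,0]]]'; python3 -m jog '[[0.6,[0,0,0],[0,0,0]],[0.6,[0,0,0],[0,0,0]]]'; python3 g.py 499,31.5,85,24
python3 - <<'E'
from h import *
s=grab("side");w=cloud(s);v=s["color"].max(-1)
m=(abs(w[...,0]-499)<40)&(abs(w[...,1]-31)<40)&(w[...,2]>84)&(w[...,2]<104)&(v<90)
P=w[m];print(m.sum(),P.mean(0),np.percentile(P[:,2],90), P[P[:,2]>np.percentile(P[:,2],90)-5].mean(0))
E
```

```text
t: 6.6
ee_pos: [495.3, 36.3, 167.3]
orientation: [-1.383, 0.895, -0.888]
ft_force: [0.1, 0.1, 0.5]
width: 52.7
t: 6.8
ee_pos: [497.7, 31.1, 168.4]
orientation: [-1.38, 0.897, -0.895]
ft_force: [0.7, -0.0, -0.0]
width: 52.7
t 6.8 p [497.7  31.1 168.4] jaw 24.0 down [-0.002 -0.    -1.   ] F [ 0.7 -0.  -0. ] w 52.7 q6 -0.38
499,31.5,85,24 -> [0.02, 8.34, 0.15] [0.002, -0.0, -0.0] dist 83
77 [504.6009138   34.03231099  93.58493105] 97.21320613633722 [505.83390531  33.66741151  95.4243731 ]
```

```bash
python3 -m jog '[[0.6,[0,3,0.15],[0,0,0]],[0.6,[0,6,0.15],[0,0,0]],[0.6,[0,7.5,0.15],[0,0,0]],[0.6,[0,8.2,0.15],[0,0,0]],[0.6,[0,8.2,0.15],[0,0,0]],[0,[0,8.2,0.15],[0,0,0]],[0,[0,8.2,0.15],[0,0,0]],[0,[0,8.2,0.15],[0,0,0]]]'; python3 -m jog '[[0,[0,0,0],[0,0,0]],[0,[0,0,0],[0,0,0]]]'; python3 g.py; python3 -m jog '[[0,[0,-1,0],[0,0,0]],[0,[0,-3,0],[0,0,0]],[0,[0,-6,0],[0,0,0]],[0,[0,-9.5,0],[0,0,0]],[0,[0,-9.5,0],[0,0,0]],[0,[0,-9.5,0],[0,0,0]]]'; python3 g.py 465,-327,180,9
```

```text
t: 7.65
ee_pos: [500.1, 32.4, 88.0]
orientation: [-1.378, 0.894, -0.896]
ft_force: [0.1, 0.1, 0.6]
width: 32.4
t: 7.85
ee_pos: [499.5, 32.5, 87.7]
orientation: [-1.379, 0.895, -0.896]
ft_force: [-1.0, -0.5, 3.7]
width: 23.5
t 7.8 p [499.5  32.5  87.7] jaw 24.0 down [ 0.001 -0.    -1.   ] F [-1.  -0.5  3.7] w 23.5 q6 -0.38
t: 8.45
ee_pos: [499.7, 32.5, 183.0]
orientation: [-1.378, 0.894, -0.896]
ft_force: [-0.2, -0.4, -1.7]
width: 23.3
t 8.4 p [499.7  32.5 183. ] jaw 24.0 down [ 0.002  0.    -1.   ] F [-0.2 -0.4 -1.7] w 23.3 q6 -0.38
465,-327,180,9 -> [31.43, 0.29, -17.81] [-0.002, 0.262, 0.001] dist 361
```

```bash
python3 -m jog '[[0,[31.4,0.3,-17.8],[0,0.26,0]],[0,[31.4,0.3,-17.8],[0,0.26,0]],[0,[31.4,0.3,-17.8],[0,0.26,0]],[0,[31.4,0.3,-17.8],[0,0.26,0]],[0,[31.4,0.3,-17.8],[0,0.26,0]],[0,[31.4,0.3,-17.8],[0,0.26,0]],[0,[31.4,0.3,-17.8],[0,0.26,0]],[0,[31.4,0.3,-17.8],[0,0.26,0]]]'; python3 -m jog '[[0,[31.4,0.3,-17.8],[0,0.26,0]]]' >/dev/null; python3 g.py 465,-327,180,9
```

```text
t: 9.25
ee_pos: [463.3, -330.8, 177.6]
orientation: [-1.28, 1.095, -1.093]
ft_force: [0.7, -0.6, -1.2]
width: 23.8
t 9.3 p [ 446.9 -371.9  176.8] jaw 0.5 down [-0.002  0.004 -1.   ] F [ 0.9 -0.1 -1.6] w 23.3 q6 -0.72
465,-327,180,9 -> [-4.47, -0.3, 1.85] [0.002, -0.148, -0.004] dist 49
```

That last one-row call was a slip: I repeated a relative row. It did no harm up high, so I'm correcting it.

```bash
python3 -m jog '[[0,[0,0,0],[0,0,0]],[0,[0,0,0],[0,0,0]]]'>/dev/null; python3 g.py 465,-327,180,9 465,-327,30,9
```

```text
t 9.6 p [ 446.  -373.1  177.2] jaw 0.5 down [-0.002  0.002 -1.   ] F [-1.   0.1 -2.1] w 23.3 q6 -0.73
465,-327,180,9 -> [-4.6, -0.27, 1.93] [0.002, -0.149, -0.002] dist 50
465,-327,30,9 -> [-4.56, 14.73, 1.96] [0.002, -0.149, -0.002] dist 155
```

```bash
python3 -m jog '[[0,[-4.6,0,1.9],[0,-0.149,0]],[0,[-4.6,0,1.9],[0,-0.149,0]],[0,[-4.6,3,1.9],[0,-0.149,0]],[0,[-4.6,8,1.9],[0,-0.149,0]],[0,[-4.6,12,1.9],[0,-0.149,0]],[0,[-4.6,14.5,1.9],[0,-0.149,0]],[0,[-4.6,14.6,1.9],[0,-0.149,0]],[0,[-4.6,14.6,1.9],[0,-0.149,0]]]';python3 g.py; python3 -m jog '[[0.4,[0,0,0],[0,0,0]],[0.5,[0,0,0],[0,0,0]],[0.6,[0,-1,0],[0,0,0]],[0.6,[0,-5,0],[0,0,0]],[0.6,[0,-10,0],[0,0,0]],[0.6,[0,-15,0],[0,0,0]],[0.6,[0,-15,0],[0,0,0]],[0.6,[0,-15,0],[0,0,0]]]'; python3 g.py 546,18,200,24
python3 - <<'E'
from h import *
s=grab("side");t=grab("top");np.savez("s3.npz",**s);np.savez("t3.npz",**t);crop(s,(220,140,400,280),"s3.png",4)
for im in(s,t):
    w=cloud(im);near=(abs(w[...,0]-540)<110)&(abs(w[...,1]-20)<100)
    v=im["color"].max(-1)
    Q=w[near&(w[...,2]>50)&(w[...,2]<76)&(v>150)]
    for _ in range(3):
        u,S,vt=np.linalg.svd(Q-Q.mean(0),full_matrices=False); nn=vt[2]*np.sign(vt[2,2]); Q=Q[abs((Q-Q.mean(0))@nn)<4]
    print("plane",nn,Q.mean(0),cv2.minAreaRect(Q[:,:2].astype(np.float32)))
    T=w[near&(w[...,2]>84)];zt=np.percentile(T[:,2],85);T=T[T[:,2]>zt-6];print("post",T.mean(0),zt,cv2.minAreaRect(T[:,:2].astype(np.float32)))
E
```

```text
t: 10.35
ee_pos: [465.5, -326.2, 32.4]
orientation: [-1.281, 1.093, -1.089]
ft_force: [-0.2, -0.2, -1.4]
width: 23.8
t 10.3 p [ 465.5 -326.2   32.4] jaw 9.1 down [-0.002  0.001 -1.   ] F [-0.2 -0.2 -1.4] w 23.8 q6 -0.79
t: 11.15
ee_pos: [466.4, -328.1, 185.4]
orientation: [-1.279, 1.088, -1.096]
ft_force: [-0.3, 0.8, -0.2]
width: 52.9
t 11.2 p [ 466.4 -328.1  185.4] jaw 9.0 down [ 0.004 -0.003 -1.   ] F [-0.3  0.8 -0.2] w 52.9 q6 -0.79
546,18,200,24 -> [-32.93, -1.53, 13.31] [-0.003, -0.261, 0.004] dist 355
plane [-0.07351563 -0.03339269  0.99673486] [547.13733369  24.68240564  64.75017593] ((546.6871337890625, 19.74810028076172), (130.42300415039062, 135.80543518066406), 25.386621475219727)
post [542.75985661  20.21775605 108.64576525] 109.36621255107784 ((542.5606689453125, 19.83866310119629), (17.669954299926758, 22.24226951599121), 22.644771575927734)
plane [-0.07535266 -0.02921267  0.99672895] [545.3876616   20.29427295  64.10498706] ((545.1835327148438, 17.717758178710938), (129.96731567382812, 127.32039642333984), 25.24816131591797)
post [541.92326082  16.16717432 108.70947965] 111.0548272930715 ((541.5784301757812, 16.087671279907227), (19.00028419494629, 15.20682144165039), 26.90852165222168)
```

View pics/s3.png

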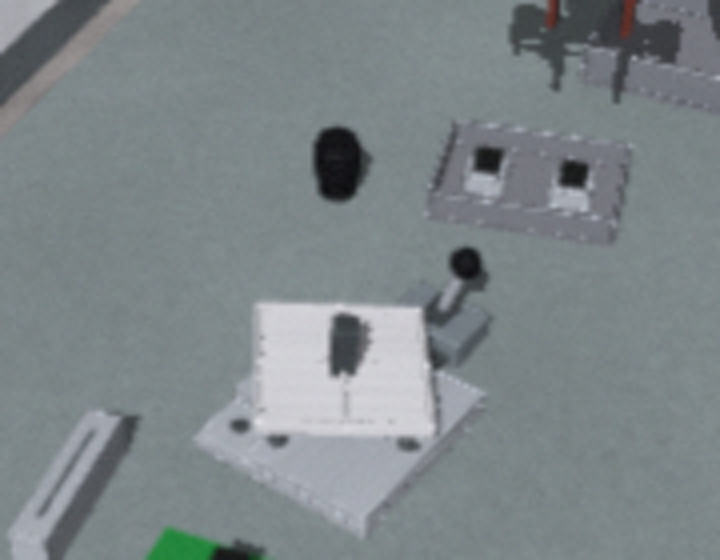

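```bash
python3 g.py 543.5,18.5,170,25; python3 -m jog '[[0.6,[-33.2,1.4,13.1],[0,-0.28,0]],[0.6,[-33.2,1.4,13.1],[0,-0.28,0]],[0.6,[-33.2,1.4,13.1],[0,-0.28,0]],[0.6,[-33.2,1.4,13.1],[0,-0.28,0]],[0.6,[-33.2,1.4,13.1],[0,-0.28,0]],[0.6,[-33.2,1.4,13.1],[0,-0.28,0]],[0.6,[-33.2,1.4,13.1],[0,-0.28,0]],[0.6,[-33.2,1.4,13.1],[0,-0.28,0]]]'; python3 -m jog '[[0.6,[0,0,0],[0,0,0]],[0.6,[0,0,0],[0,0,0]]]'; python3 g.py 543.5,18.5,76,25
```

```text
t 11.2 p [ 465.  -327.1  182.5] jaw 9.0 down [-0.001  0.001 -1.   ] F [ 0.4 -0.  -1.5] w 52.3 q6 -0.79
543.5,18.5,170,25 -> [-32.89, 1.26, 13.19] [0.001, -0.278, -0.001] dist 355
t: 12.05
ee_pos: [542.3, 25.3, 166.9]
orientation: [-1.388, 0.88, -0.875]
ft_force: [-0.1, -0.7, 0.2]
width: 52.3
t: 12.25
ee_pos: [541.9, 20.2, 167.7]
orientation: [-1.387, 0.882, -0.88]
ft_force: [0.5, 0.0, -1.4]
width: 52.6
t 12.2 p [541.9  20.2 167.7] jaw 25.1 down [-0.002 -0.    -1.   ] F [ 0.5  0.  -1.4] w 52.6 q6 -0.42
543.5,18.5,76,25 -> [0.22, 9.17, 0.1] [0.002, 0.002, -0.001] dist 92
```

```bash
python3 -m jog '[[0.6,[0.2,3,0.1],[0,0,0]],[0.6,[0.2,6,0.1],[0,0,0]],[0.6,[0.2,8,0.1],[0,0,0]],[0.6,[0.2,9,0.1],[0,0,0]],[0.6,[0.2,9.1,0.1],[0,0,0]],[0.6,[0.2,9.1,0.1],[0,0,0]],[0,[0.2,9.1,0.1],[0,0,0]],[0,[0.2,9.1,0.1],[0,0,0]]]'; python3 -m jog '[[0,[0,0,0],[0,0,0]],[0,[0,0,0],[0,0,0]],[0,[0,0,0],[0,0,0]],[0,[0,0,0],[0,0,0]]]'; python3 g.py
python3 - <<'E'
from h import *
s=grab("side");crop(s,(220,140,400,280),"s4.png",4)
E
```

```text
t: 13.05
ee_pos: [545.3, 19.5, 78.8]
orientation: [-1.384, 0.879, -0.882]
ft_force: [0.1, 0.0, 0.1]
width: 40.0
t: 13.45
ee_pos: [545.2, 20.0, 78.2]
orientation: [-1.384, 0.88, -0.881]
ft_force: [-1.6, 3.1, 2.6]
width: 20.7
t 13.4 p [545.2  20.   78.2] jaw 25.1 down [ 0.002  0.    -1.   ] F [-1.6  3.1  2.6] w 20.7 q6 -0.42
```

View pics/s4.png

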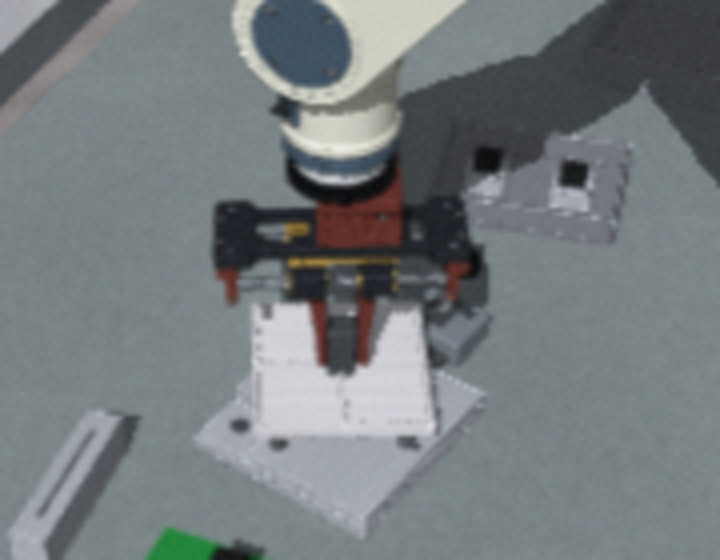

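```bash
python3 -m jog '[[0,[0,-0.5,0],[0,0,0]],[0,[0,-1,0],[0,0,0]],[0,[0,-1.4,0],[0,0,0]],[0,[0,-1.4,0],[0,0,0]]]'; python3 g.py 546,21.5,92,76
python3 - <<'E'
from h import *
for n in("side","top"):
    im=grab(n)
    w=cloud(im);near=(abs(w[...,0]-540)<110)&(abs(w[...,1]-20)<100)
    v=im["color"].max(-1)
    Q=w[near&(w[...,2]>55)&(w[...,2]<95)&(v>150)]
    for _ in range(4):
        u,S,vt=np.linalg.svd(Q-Q.mean(0),full_matrices=False); nn=vt[2]*np.sign(vt[2,2]); Q=Q[abs((Q-Q.mean(0))@nn)<5]
    print("plane",nn,Q.mean(0),cv2.minAreaRect(Q[:,:2].astype(np.float32)))
E
```

```text
t: 13.9
ee_pos: [544.5, 19.4, 92.0]
orientation: [-1.385, 0.881, -0.881]
ft_force: [0.0, 0.0, -5.0]
width: 19.6
t 13.9 p [544.5  19.4  92. ] jaw 25.1 down [-0. -0. -1.] F [ 0.  0. -5.] w 19.6 q6 -0.42
546,21.5,92,76 -> [-0.12, 0.0, 0.23] [0.0, -0.889, 0.0] dist 3
plane [-0.01211318  0.01530066  0.99980956] [542.69153662  30.42335814  77.86523734] ((546.5647583007812, 19.588760375976562), (129.78720092773438, 135.36375427246094), 25.11788558959961)
plane [-0.03456411  0.17357814  0.98421337] [527.88751809 -43.78705317  78.17085418] ((533.5955810546875, -39.496795654296875), (59.57286071777344, 30.383407592773438), 23.0739688873291)
```

```bash
python3 -m jog '[[0,[-0.1,0,0.2],[0,-0.12,0]],[0,[-0.1,0,0.2],[0,-0.24,0]],[0,[-0.1,0,0.2],[0,-0.36,0]],[0,[-0.1,0,0.2],[0,-0.48,0]],[0,[-0.1,0,0.2],[0,-0.6,0]],[0,[-0.1,0,0.2],[0,-0.72,0]],[0,[-0.1,0,0.2],[0,-0.84,0]],[0,[-0.1,0,0.2],[0,-0.89,0]]]'; python3 -m jog '[[0,[0,0,0],[0,0,0]],[0,[0,0,0],[0,0,0]]]';python3 g.py 546,21.5,92,76
python3 - <<'E'
from h import *
im=grab("side");crop(im,(220,140,400,280),"s5.png",4)
w=cloud(im);near=(abs(w[...,0]-540)<110)&(abs(w[...,1]-20)<110)
v=im["color"].max(-1)
Q=w[near&(w[...,2]>60)&(w[...,2]<95)&(v>150)]
for _ in range(4):
        u,S,vt=np.linalg.svd(Q-Q.mean(0),full_matrices=False); nn=vt[2]*np.sign(vt[2,2]); Q=Q[abs((Q-Q.mean(0))@nn)<5]
r=cv2.minAreaRect(Q[:,:2].astype(np.float32));print("plane",nn,Q.mean(0),r,cv2.boxPoints(r))
E
```

```text
t: 14.8
ee_pos: [545.5, 21.3, 91.4]
orientation: [-1.563, 0.188, -0.187]
ft_force: [-0.7, -0.7, -5.4]
width: 19.8
t: 15.0
ee_pos: [545.6, 21.3, 91.5]
orientation: [-1.562, 0.192, -0.191]
ft_force: [0.7, -0.5, -6.3]
width: 19.6
t 15.0 p [545.6  21.3  91.5] jaw 76.0 down [-0.001 -0.    -1.   ] F [ 0.7 -0.5 -6.3] w 19.6 q6 -1.31
546,21.5,92,76 -> [0.03, -0.05, 0.03] [0.0, -0.0, -0.001] dist 1
plane [-0.01232718 -0.00713568  0.99989856] [542.20367312  37.61467268  77.67983646] ((550.1246337890625, 22.588829040527344), (134.8831329345703, 133.87100219726562), 76.5013656616211) [[469.29584 -27.36547]
 [599.4687  -58.61393]
 [630.9534   72.54313]
 [500.78058 103.79159]]
```

View pics/s5.png

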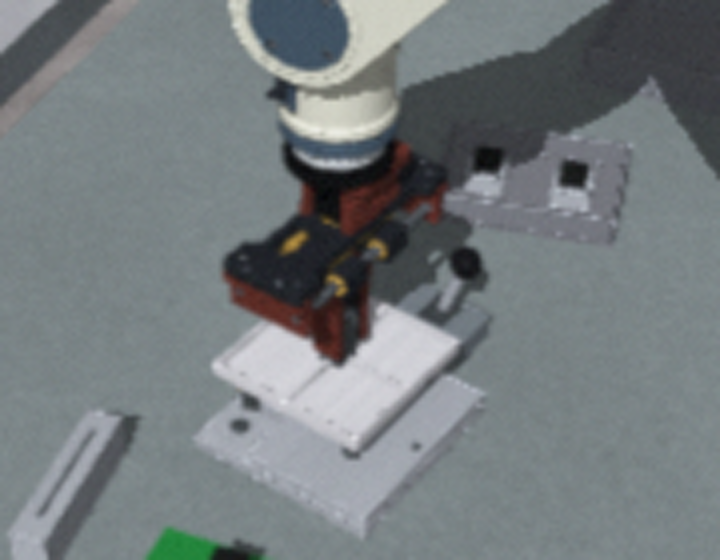

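```bash
python3 -m jog '[[0,[0,0.5,0],[0,0,0]],[0,[0,1.0,0],[0,0,0]],[0,[0,1.4,0],[0,0,0]],[0,[0,1.6,0],[0,0,0]],[0,[0,1.6,0],[0,0,0]]]';python3 -m jog '[[0,[0,0.15,0],[0,0,0]],[0,[0,0.15,0],[0,0,0]]]'
```

```text
t: 15.55
ee_pos: [545.9, 21.3, 75.5]
orientation: [-1.562, 0.191, -0.19]
ft_force: [0.2, 0.0, -5.7]
width: 19.8
t: 15.75
ee_pos: [546.7, 21.2, 74.8]
orientation: [-1.562, 0.189, -0.192]
ft_force: [0.8, -1.4, -0.3]
width: 19.7
```

```bash
python3 -m jog '[[0,[0,0.1,0],[0,0,0]],[0,[0,0.1,0],[0,0,0]],[0.1,[0,0.1,0],[0,0,0]],[0.4,[0,0.1,0],[0,0,0]],[0.6,[0,0.1,0],[0,0,0]],[0.6,[0,0.1,0],[0,0,0]],[0.6,[0,0.1,0],[0,0,0]]]';python3 -m jog '[[0.6,[0,-1,0],[0,0,0]],[0.6,[0,-5,0],[0,0,0]],[0.6,[0,-10,0],[0,0,0]],[0.6,[0,-14,0],[0,0,0]],[0.6,[0,-14,0],[0,0,0]]]'; python3 g.py 500,260,220,8
```

```text
t: 16.45
ee_pos: [545.9, 21.4, 73.1]
orientation: [-1.562, 0.191, -0.19]
ft_force: [-0.4, 0.5, -0.3]
width: 48.6
t: 16.95
ee_pos: [549.6, 21.4, 219.7]
orientation: [-1.561, 0.182, -0.199]
ft_force: [0.1, 0.3, 0.1]
width: 52.5
t 16.9 p [549.6  21.4 219.7] jaw 76.1 down [ 0.011  0.    -1.   ] F [0.1 0.3 0.1] w 52.5 q6 -1.31
500,260,220,8 -> [-10.54, -0.08, 21.97] [-0.009, 1.188, 0.008] dist 244
```

```bash
python3 g.py 552.5,203,180,8; python3 -m jog '[[0.6,[-17.5,4,4],[0,0.4,0]],[0.6,[-17.5,4,4],[0,1.188,0]],[0.6,[-17.5,4,4],[0,1.188,0]],[0.6,[-17.5,4,4],[0,1.188,0]],[0.6,[-17.5,4,4],[0,1.188,0]],[0.6,[-17.5,4,4],[0,1.188,0]],[0.6,[-17.5,4,4],[0,1.188,0]],[0.6,[-17.5,4,4],[0,1.188,0]]]'; python3 -m jog '[[0.6,[0,0,0],[0,0,0]],[0.6,[0,0,0],[0,0,0]]]'; python3 g.py 552.5,203,23,8
cat > st.py <<'E'
from h import *
import sys
k=sys.argv[1]
for n in("side","top"):
    im=grab(n);np.savez(f"{n}_{k}.npz",**im)
    crop(im,(210,140,390,270) if n=="side" else (180,140,340,250),f"{n}_{k}.png",4)
    w=cloud(im);near=(abs(w[...,0]-546)<110)&(abs(w[...,1]-21)<110)
    v=im["color"].max(-1)
    Q=w[near&(w[...,2]>50)&(w[...,2]<75)&(v>150)]
    if len(Q)>50:
        for _ in range(4):
            u,S,vt=np.linalg.svd(Q-Q.mean(0),full_matrices=False); nn=vt[2]*np.sign(vt[2,2]); Q=Q[abs((Q-Q.mean(0))@nn)<4]
        r=cv2.minAreaRect(Q[:,:2].astype(np.float32));print(n,"plane",np.round(nn,3),np.round(Q.mean(0),1),np.round(r[0],1),np.round(r[1],1),round(r[2],1))
    m=(w[...,0]>380)&(w[...,0]<700)&(w[...,1]>140)&(w[...,1]<370)&(w[...,2]>30)&(w[...,2]<55)
    kk,lab,st,ce=cv2.connectedComponentsWithStats(m.astype(np.uint8))
    for i in range(1,kk):
        if st[i,4]<15: continue
        P=w[lab==i]; T=P[P[:,2]>np.percentile(P[:,2],95)-5]; r=cv2.minAreaRect(T[:,:2].astype(np.float32))
        c=im["color"][lab==i].mean(0)
        print("  obj",np.round(T.mean(0),1),"rect",np.round(r[0],1),np.round(r[1],1),round(r[2],1),"rgb",np.round(c))
E
python3 st.py a
```

```text
t 16.9 p [549.6  21.4 219.7] jaw 76.1 down [ 0.011  0.    -1.   ] F [0.1 0.3 0.1] w 52.5 q6 -1.31
552.5,203,180,8 -> [-4.12, 3.97, 17.68] [-0.009, 1.188, 0.008] dist 186
t: 17.75
ee_pos: [385.2, 102.3, 173.1]
orientation: [-1.27, 1.11, -1.11]
ft_force: [1.0, -0.1, 0.8]
width: 52.7
t: 17.95
ee_pos: [385.5, 102.2, 173.1]
orientation: [-1.274, 1.103, -1.103]
ft_force: [0.8, 1.0, 0.2]
width: 52.8
t 17.9 p [385.5 102.2 173.1] jaw 8.2 down [-0. -0. -1.] F [0.8 1.  0.2] w 52.8 q6 0.09
552.5,203,23,8 -> [-7.59, 15.01, 17.98] [0.0, 0.004, 0.0] dist 246
side plane [0.001 0.003 1.   ] [548.5  26.   60.8] [549.3  21.8] [135.6 133.9] 75.9
  obj [688.9 193.8  40.4] rect [689.9 190.4] [24.  99.3] 3.0 rgb [142. 146. 154.]
  obj [553.1 206.2  42.3] rect [552.7 207.1] [23.3 27.5] 11.1 rgb [29. 37. 33.]
  obj [629.4 276.1  43.2] rect [630.4 275.5] [24.2 25.9] 57.3 rgb [ 43. 135.  64.]
  obj [447.9 220.   42.3] rect [448.5 219. ] [23.7 26.8] 23.0 rgb [32. 37. 35.]
  obj [550.  316.8  43.4] rect [549.9 316.6] [23.9 25.5] 66.3 rgb [25. 32. 28.]
  obj [447.2 315.6  43. ] rect [447.  314.6] [25.3 24.7] 86.1 rgb [25. 34. 29.]
top plane [0.004 0.001 1.   ] [547.9  23.1  60.1] [548.7  20.6] [127.4 131.4] 76.0
  obj [689.4 191.7  41.7] rect [688.7 188.5] [21.5 93.4] 1.8 rgb [148. 144. 146.]
  obj [629.3 273.6  42.8] rect [629.7 273.8] [22.9 22.9] 57.4 rgb [ 66. 125.  75.]
  obj [551.3 314.1  44.2] rect [550.7 314. ] [24.2 23.6] 71.7 rgb [56. 62. 55.]
  obj [552.6 201.4  42.9] rect [552.1 202.1] [23.  23.6] 89.3 rgb [61. 65. 59.]
  obj [447.2 313.9  43.1] rect [446.2 312.7] [19.7 23.1] 0.2 rgb [65. 70. 62.]
```

View pics/side_a.png

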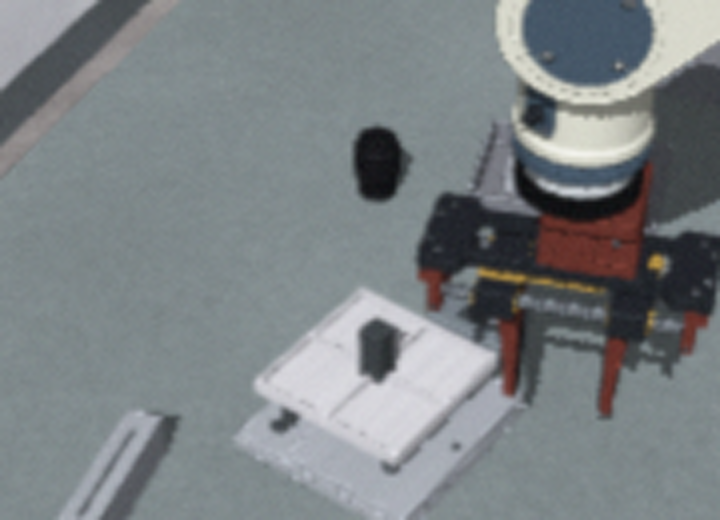

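View pics/top_a.png

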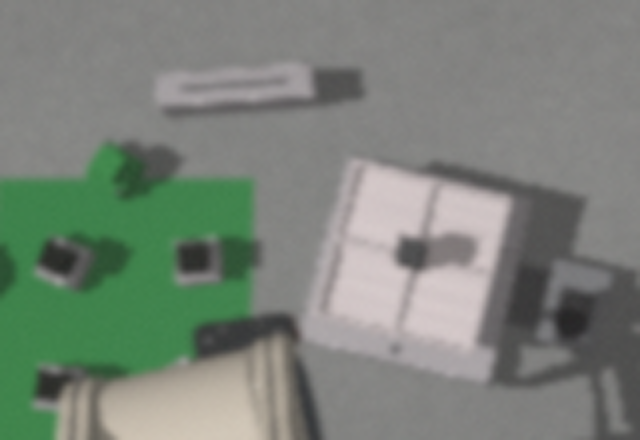

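The stand is level (tray normal vertical, floor z ≈ 60, yaw ≈ −14°). My last shift row was mistyped but touched nothing. On to fresh A.

```bash
python3 -m jog '[[0.6,[-7.6,0,18],[0,0,0]],[0.6,[-7.6,0,18],[0,0,0]],[0.6,[-7.6,0,18],[0,0,0]],[0.6,[-7.6,0,18],[0,0,0]],[0.6,[-7.6,0,18],[0,0,0]],[0.6,[-7.6,6,18],[0,0,0]],[0.6,[-7.6,6,18],[0,0,0]],[0.6,[-7.6,6,18],[0,0,0]]]'; python3 g.py 552.5,203.5,23,8.5
```

```text
t: 18.85
ee_pos: [550.9, 201.6, 111.3]
orientation: [-1.278, 1.108, -1.103]
ft_force: [-0.2, 1.1, 0.4]
width: 52.9
t 18.9 p [550.9 201.6 111.3] jaw 8.1 down [-0.006 -0.002 -1.   ] F [-0.2  1.1  0.4] w 52.9 q6 0.19
552.5,203.5,23,8.5 -> [-0.18, 8.83, 0.24] [0.006, -0.008, 0.001] dist 88
```

```bash
python3 -m jog '[[0.6,[-0.1,4,0.1],[0,0,0]],[0.6,[-0.1,7,0.1],[0,0,0]],[0.6,[-0.1,8.5,0.1],[0,0,0]],[0.6,[-0.1,8.5,0.1],[0,0,0]],[0,[-0.1,8.5,0.1],[0,0,0]],[0,[-0.1,8.5,0.1],[0,0,0]],[0,[-0.1,8.5,0.1],[0,0,0]],[0,[-0.1,8.5,0.1],[0,0,0]]]'; python3 -m jog '[[0,[0,0,0],[0,0,0]]]'; python3 g.py;  python3 -m jog '[[0,[0,-2,0],[0,0,0]],[0,[0,-6,0],[0,0,0]],[0,[0,-10,0],[0,0,0]],[0,[0,-14,0],[0,0,0]],[0,[0,-14,0],[0,0,0]],[0,[0,-14,0],[0,0,0]]]'; python3 g.py 572.5,-19.9,165,-13.7 572.5,-19.9,85,-13.7
```

```text
t: 19.65
ee_pos: [554.6, 203.9, 29.3]
orientation: [-1.271, 1.105, -1.106]
ft_force: [-0.6, -0.1, 1.9]
width: 24.3
t: 19.75
ee_pos: [554.6, 203.9, 29.2]
orientation: [-1.271, 1.105, -1.106]
ft_force: [-1.5, -0.2, 6.2]
width: 23.8
t 19.8 p [554.6 203.9  29.2] jaw 8.0 down [ 0.001  0.    -1.   ] F [-1.5 -0.2  6.2] w 23.8 q6 0.19
t: 20.35
ee_pos: [554.5, 203.8, 169.1]
orientation: [-1.27, 1.104, -1.106]
ft_force: [-1.1, 0.1, -1.8]
width: 23.3
t 20.4 p [554.5 203.8 169.1] jaw 8.0 down [ 0.002  0.001 -1.   ] F [-1.1  0.1 -1.8] w 23.3 q6 0.19
572.5,-19.9,165,-13.7 -> [22.41, 0.4, -1.34] [-0.002, 0.379, -0.001] dist 225
572.5,-19.9,85,-13.7 -> [22.41, 8.4, -1.35] [-0.002, 0.379, -0.001] dist 240
```

```bash
python3 -m jog '[[0,[22.4,0.4,-1.3],[0,0.379,0]],[0,[22.4,0.4,-1.3],[0,0.379,0]],[0,[22.4,0.4,-1.3],[0,0.379,0]],[0,[22.4,0.4,-1.3],[0,0.379,0]],[0,[22.4,0.4,-1.3],[0,0.379,0]],[0,[22.4,0.4,-1.3],[0,0.379,0]],[0,[22.4,0.4,-1.3],[0,0.379,0]],[0,[22.4,0.4,-1.3],[0,0.379,0]]]'; python3 g.py 572.5,-19.9,92,-13.7
```

```text
t: 21.15
ee_pos: [571.8, -18.9, 163.1]
orientation: [-1.088, 1.384, -1.381]
ft_force: [0.2, 0.1, -1.6]
width: 23.8
t 21.1 p [571.8 -18.9 163.1] jaw -13.6 down [-0.002  0.    -1.   ] F [ 0.2  0.1 -1.6] w 23.8 q6 0.18
572.5,-19.9,92,-13.7 -> [0.08, 7.11, 0.11] [0.002, 0.001, 0.0] dist 71
```

```bash
python3 -m jog '[[0,[0.1,3,0.1],[0,0,0]],[0,[0.1,5.5,0.1],[0,0,0]],[0,[0.1,6.6,0.1],[0,0,0]],[0,[0.1,7,0.1],[0,0,0]],[0,[0.1,7,0.1],[0,0,0]],[0,[0.1,7,0.1],[0,0,0]]]'; python3 g.py 572.5,-19.9,89.5
```

```text
t: 21.75
ee_pos: [574.0, -20.8, 95.1]
orientation: [-1.086, 1.382, -1.383]
ft_force: [0.1, -1.1, -1.4]
width: 23.9
t 21.8 p [574.  -20.8  95.1] jaw -13.7 down [ 0.001 -0.    -1.   ] F [ 0.1 -1.1 -1.4] w 23.9 q6 0.18
572.5,-19.9,89.5 -> [-0.05, 0.56, -0.17] [-0.001, 0.0, -0.0] dist 6
```

```bash
python3 -m jog '[[0,[0,0.3,-0.1],[0,0,0]],[0,[0,0.5,-0.1],[0,0,0]],[0,[0,0.55,-0.1],[0,0,0]]]'; python3 -m jog '[[0.3,[0,0,0],[0,0,0]],[0.4,[0,0,0],[0,0,0]],[0.45,[0,0,0],[0,0,0]],[0.45,[0,-1,0],[0,0,0]],[0.45,[0,-4,0],[0,0,0]],[0.5,[0,-8,0],[0,0,0]],[0.6,[0,-8,0],[0,0,0]],[0.6,[0,-8,0],[0,0,0]]]'; python3 g.py 551,315,160,-22 551,315,160,68
```

```text
t: 22.05
ee_pos: [572.3, -20.9, 88.9]
orientation: [-1.086, 1.383, -1.383]
ft_force: [-0.0, -1.5, 1.9]
width: 23.9
t: 22.85
ee_pos: [573.1, -20.9, 170.3]
orientation: [-1.084, 1.381, -1.384]
ft_force: [0.6, 0.3, -0.4]
width: 52.1
t 22.9 p [573.1 -20.9 170.3] jaw -13.7 down [ 0.003 -0.    -1.   ] F [ 0.6  0.3 -0.4] w 52.1 q6 0.18
551,315,160,-22 -> [-32.11, 1.02, -10.1] [-0.003, 0.145, -0.001] dist 337
551,315,160,68 -> [-32.11, 1.02, -10.1] [-0.003, -1.426, 0.002] dist 337
```

```bash
python3 -m jog '[[0.6,[-32.1,1,-10.1],[0,0.18,0]],[0.6,[-32.1,1,-10.1],[0,0.18,0]],[0.6,[-32.1,1,-10.1],[0,0.18,0]],[0.6,[-32.1,1,-10.1],[0,0.18,0]],[0.6,[-32.1,1,-10.1],[0,0.18,0]],[0.6,[-32.1,1,-10.1],[0,0.18,0]],[0.6,[-32.1,1,-10.1],[0,0.18,0]],[0.6,[-32.1,1,-10.1],[0,0.18,0]]]';python3 -m jog '[[0.6,[0,0,0],[0,0,0]],[0.6,[0,0,0],[0,0,0]]]'; python3 g.py 551,315,27,-24; python3 st.py b
```

```text
t: 23.65
ee_pos: [548.8, 319.2, 157.3]
orientation: [-0.985, 1.509, -1.507]
ft_force: [1.2, 0.3, -0.2]
width: 52.8
t: 23.85
ee_pos: [549.7, 313.7, 157.9]
orientation: [-0.983, 1.512, -1.512]
ft_force: [0.2, -1.3, 0.1]
width: 53.0
t 23.9 p [549.7 313.7 157.9] jaw -24.0 down [-0.002 -0.001 -1.   ] F [ 0.2 -1.3  0.1] w 53.0 q6 0.92
551,315,27,-24 -> [-0.2, 13.09, 0.08] [0.001, -0.001, 0.002] dist 131
side plane [ 0.02  -0.005  1.   ] [520.4  30.8  60.9] [532.   27.2] [133.7  96. ] 75.4
  obj [689.9 209.1  40.5] rect [688.4 207.4] [23.2 64.4] 0.3 rgb [140. 144. 151.]
  obj [629.5 275.9  43.7] rect [629.6 275.5] [24.9 25.6] 53.0 rgb [ 41. 131.  62.]
  obj [448.4 218.9  42.3] rect [448.2 219.7] [23.8 24.3] 31.2 rgb [29. 34. 32.]
  obj [550.  317.1  43.5] rect [549.8 316. ] [24.5 24.3] 66.2 rgb [25. 32. 28.]
  obj [447.3 315.5  43.1] rect [447.6 315.5] [25.5 24.7] 85.7 rgb [25. 33. 28.]
top plane [0.018 0.004 1.   ] [518.9  24.8  60.1] [531.1  24. ] [125.4  95. ] 75.9
  obj [689.6 189.7  41.5] rect [689.8 188.5] [20.4 93.1] 2.7 rgb [144. 141. 142.]
  obj [628.5 274.5  43.9] rect [629.8 274.2] [23.7 23. ] 57.9 rgb [ 63. 122.  73.]
  obj [551.1 313.9  43.3] rect [551. 314.] [22.6 23.8] 74.5 rgb [55. 60. 54.]
  obj [448.1 215.   43.8] rect [448.  214.6] [21.9 23. ] 28.8 rgb [55. 60. 55.]
  obj [446.3 312.6  43.5] rect [444.6 312.7] [22.8 22.8] 89.7 rgb [57. 63. 56.]
```

View pics/top_b.png

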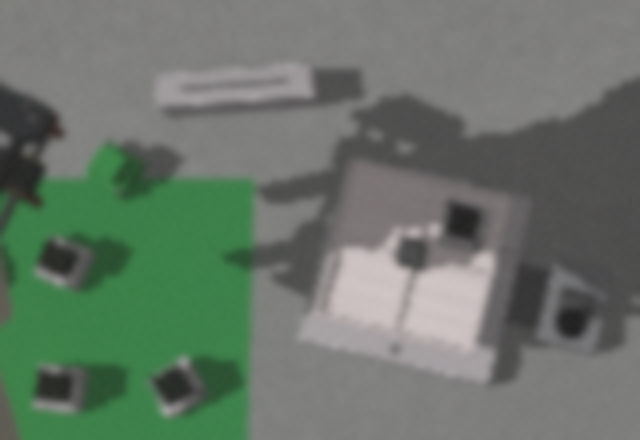

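View pics/side_b.png

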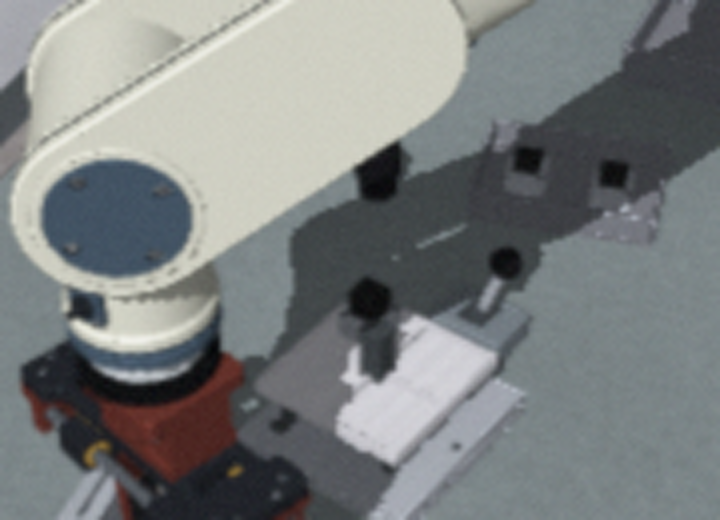

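Fresh A sits in the +x−y bay (top crop (462,220)). Now I'll pick C.

```bash
python3 -m jog '[[0.6,[-0.2,5,0],[0,0,0]],[0.6,[-0.2,9,0],[0,0,0]],[0.6,[-0.2,12,0],[0,0,0]],[0.6,[-0.2,13.2,0],[0,0,0]],[0.6,[-0.2,13.2,0],[0,0,0]],[0,[-0.2,13.2,0],[0,0,0]],[0,[-0.2,13.2,0],[0,0,0]],[0,[-0.2,13.2,0],[0,0,0]]]'; python3 -m jog '[[0,[0,0,0],[0,0,0]],[0,[0,0,0],[0,0,0]]]'; python3 g.py;  python3 -m jog '[[0,[0,-2,0],[0,0,0]],[0,[0,-6,0],[0,0,0]],[0,[0,-10,0],[0,0,0]],[0,[0,-14,0],[0,0,0]],[0,[0,-14,0],[0,0,0]],[0,[0,-14,0],[0,0,0]]]'; python3 g.py 588.6,46.2,165,-13.7
```

```text
t: 24.75
ee_pos: [552.1, 317.3, 28.5]
orientation: [-0.978, 1.51, -1.51]
ft_force: [-0.2, 0.4, 0.8]
width: 32.1
t: 24.95
ee_pos: [551.6, 317.2, 27.9]
orientation: [-0.979, 1.51, -1.51]
ft_force: [-1.0, -0.8, 6.5]
width: 23.9
t 24.9 p [551.6 317.2  27.9] jaw -24.0 down [ 0.002  0.001 -1.   ] F [-1.  -0.8  6.5] w 23.9 q6 0.92
t: 25.55
ee_pos: [551.1, 316.9, 167.5]
orientation: [-0.979, 1.51, -1.51]
ft_force: [0.0, 0.0, -2.5]
width: 23.6
t 25.6 p [551.1 316.9 167.5] jaw -24.0 down [ 0.001  0.001 -1.   ] F [ 0.   0.  -2.5] w 23.6 q6 0.92
588.6,46.2,165,-13.7 -> [23.21, 0.24, 14.43] [-0.001, -0.18, -0.001] dist 273
```

```bash
python3 -m jog '[[0,[23.2,0.2,14.4],[0,-0.18,0]],[0,[23.2,0.2,14.4],[0,-0.18,0]],[0,[23.2,0.2,14.4],[0,-0.18,0]],[0,[23.2,0.2,14.4],[0,-0.18,0]],[0,[23.2,0.2,14.4],[0,-0.18,0]],[0,[23.2,0.2,14.4],[0,-0.18,0]],[0,[23.2,0.2,14.4],[0,-0.18,0]],[0,[23.2,0.2,14.4],[0,-0.18,0]]]';python3 -m jog '[[0,[0,0,0],[0,0,0]],[0,[0,0,0],[0,0,0]]]'; python3 g.py 588.6,46.2,88.5,-13.7
```

```text
t: 26.35
ee_pos: [587.0, 45.9, 163.0]
orientation: [-1.088, 1.387, -1.383]
ft_force: [0.0, 0.1, -1.5]
width: 23.5
t: 26.55
ee_pos: [587.7, 47.5, 164.2]
orientation: [-1.088, 1.383, -1.381]
ft_force: [0.5, -0.6, -1.1]
width: 23.7
t 26.6 p [587.7  47.5 164.2] jaw -13.6 down [-0.001  0.    -1.   ] F [ 0.5 -0.6 -1.1] w 23.7 q6 0.30
588.6,46.2,88.5,-13.7 -> [0.11, 7.57, 0.13] [0.001, 0.002, 0.0] dist 76
```

```bash
python3 -m jog '[[0,[0.1,3,0],[0,0,0]],[0,[0.1,5.5,0],[0,0,0]],[0,[0.1,6.8,0],[0,0,0]],[0,[0.1,7.4,0],[0,0,0]],[0,[0.1,7.4,0],[0,0,0]],[0,[0.1,7.4,0],[0,0,0]]]'; python3 g.py 588.6,46.2,88.5
```

```text
t: 27.15
ee_pos: [588.6, 45.5, 91.6]
orientation: [-1.086, 1.382, -1.383]
ft_force: [-0.4, -0.4, -1.6]
width: 23.7
t 27.1 p [588.6  45.5  91.6] jaw -13.7 down [ 0.001  0.    -1.   ] F [-0.4 -0.4 -1.6] w 23.7 q6 0.30
588.6,46.2,88.5 -> [-0.06, 0.31, -0.02] [-0.001, 0.0, -0.0] dist 3
```

```bash
python3 -m jog '[[0,[0,0.25,0],[0,0,0]],[0,[0,0.25,0],[0,0,0]],[0,[0,0.25,0],[0,0,0]]]'; python3 -m jog '[[0.3,[0,0,0],[0,0,0]],[0.4,[0,0,0],[0,0,0]],[0.45,[0,0,0],[0,0,0]],[0.45,[0,-1,0],[0,0,0]],[0.45,[0,-4,0],[0,0,0]],[0.5,[0,-8,0],[0,0,0]],[0.6,[0,-8,0],[0,0,0]],[0.6,[0,-8,0],[0,0,0]]]'; python3 g.py 446.5,314,160,-4 446.5,314,160,86
```

```text
t: 27.45
ee_pos: [588.2, 45.2, 88.7]
orientation: [-1.086, 1.383, -1.383]
ft_force: [0.3, -0.5, -1.7]
width: 23.8
t: 28.25
ee_pos: [588.7, 45.3, 169.8]
orientation: [-1.084, 1.381, -1.384]
ft_force: [0.3, 0.8, -0.1]
width: 52.2
t 28.2 p [588.7  45.3 169.8] jaw -13.7 down [ 0.003  0.    -1.   ] F [ 0.3  0.8 -0.1] w 52.2 q6 0.30
446.5,314,160,-4 -> [-22.74, 0.95, -20.18] [-0.003, -0.169, -0.001] dist 304
446.5,314,160,86 -> [-22.74, 0.95, -20.18] [-0.002, 1.402, -0.003] dist 304
```

```bash
python3 -m jog '[[0.6,[-22.7,1,-20.2],[0,-0.17,0]],[0.6,[-22.7,1,-20.2],[0,-0.17,0]],[0.6,[-22.7,1,-20.2],[0,-0.17,0]],[0.6,[-22.7,1,-20.2],[0,-0.17,0]],[0.6,[-22.7,1,-20.2],[0,-0.17,0]],[0.6,[-22.7,1,-20.2],[0,-0.17,0]],[0.6,[-22.7,1,-20.2],[0,-0.17,0]],[0.6,[-22.7,1,-20.2],[0,-0.17,0]]]';python3 -m jog '[[0.6,[0,0,0],[0,0,0]],[0.6,[0,0,0],[0,0,0]]]'; python3 g.py 446.5,314.5,27,-4; python3 st.py c
```

```text
t: 29.05
ee_pos: [444.1, 314.1, 157.3]
orientation: [-1.18, 1.258, -1.258]
ft_force: [0.4, 0.5, 0.7]
width: 52.9
t: 29.25
ee_pos: [446.0, 312.2, 157.9]
orientation: [-1.176, 1.261, -1.261]
ft_force: [0.1, 0.1, -0.1]
width: 53.1
t 29.2 p [446.  312.2 157.9] jaw -4.1 down [-0.001 -0.001 -1.   ] F [ 0.1  0.1 -0.1] w 53.1 q6 0.66
446.5,314.5,27,-4 -> [-0.24, 13.09, 0.04] [0.0, -0.001, 0.001] dist 131
  obj [689.3 194.7  40.3] rect [687.8 190.4] [99.2 24. ] 89.9 rgb [139. 143. 151.]
  obj [629.2 276.4  43.9] rect [629.4 276. ] [24.1 26. ] 51.5 rgb [ 42. 134.  64.]
  obj [441.6 218.9  41.5] rect [443.3 217.6] [13.1 25.9] 22.2 rgb [28. 28. 27.]
  obj [447.3 316.2  43.8] rect [447.5 315.5] [25.3 23.8] 85.4 rgb [25. 34. 28.]
top plane [-0.038  0.005  0.999] [577.9  40.6  60.6] [568.8  17.1] [121.7  90.6] 77.7
  obj [689.6 189.5  41.4] rect [688.5 188.3] [20.3 93.9] 1.0 rgb [145. 141. 143.]
  obj [629.7 275.2  44.1] rect [629.2 274.3] [22.6 23.2] 46.1 rgb [ 64. 123.  74.]
  obj [447.4 215.8  43.5] rect [447.1 215.5] [23.1 23. ] 28.2 rgb [54. 59. 54.]
  obj [446.3 313.5  43.6] rect [446.1 313.8] [19.6 24.8] 0.2 rgb [56. 62. 55.]
```

View pics/top_c.png

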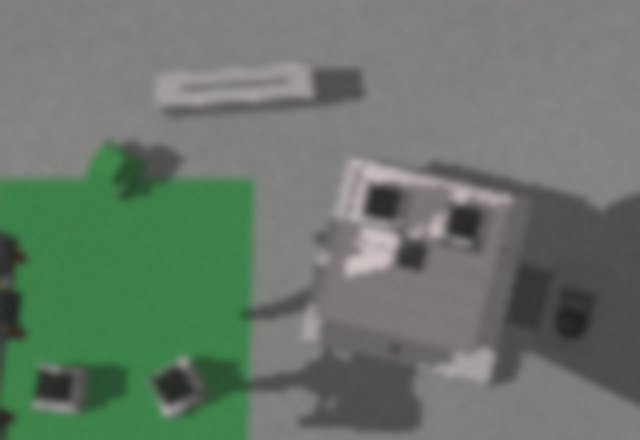

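View pics/side_c.png

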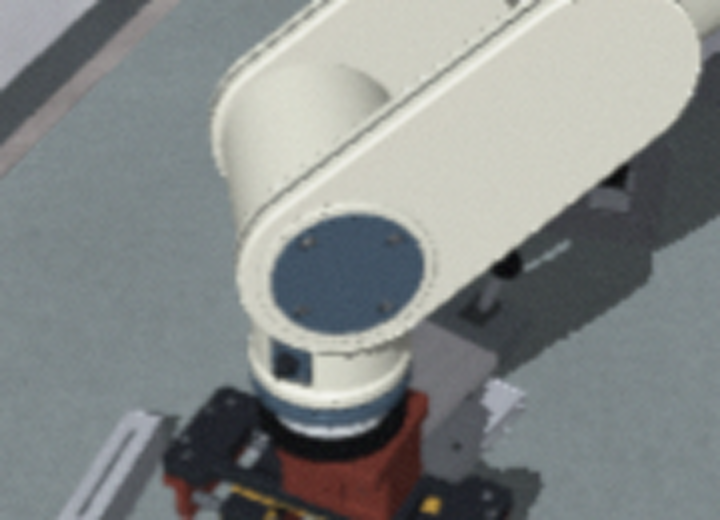

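Two fresh stand in the far bays (top crop (383,203), (462,222)). Now I'll pick D.

```bash
python3 -m jog '[[0.6,[-0.1,5,0],[0,0,0]],[0.6,[-0.1,9,0],[0,0,0]],[0.6,[-0.1,12,0],[0,0,0]],[0.6,[-0.1,13.2,0],[0,0,0]],[0.6,[-0.1,13.2,0],[0,0,0]],[0,[-0.1,13.2,0],[0,0,0]],[0,[-0.1,13.2,0],[0,0,0]],[0,[-0.1,13.2,0],[0,0,0]]]'; python3 -m jog '[[0,[0,0,0],[0,0,0]],[0,[0,0,0],[0,0,0]]]'; python3 g.py;  python3 -m jog '[[0,[0,-2,0],[0,0,0]],[0,[0,-6,0],[0,0,0]],[0,[0,-10,0],[0,0,0]],[0,[0,-14,0],[0,0,0]],[0,[0,-14,0],[0,0,0]],[0,[0,-14,0],[0,0,0]]]'; python3 g.py 506.4,-3.8,165,-13.7
```

```text
t: 30.15
ee_pos: [446.5, 315.2, 27.8]
orientation: [-1.173, 1.259, -1.26]
ft_force: [1.0, -0.6, 0.2]
width: 32.1
t: 30.35
ee_pos: [446.1, 315.1, 27.3]
orientation: [-1.174, 1.259, -1.26]
ft_force: [-0.0, -0.3, 6.9]
width: 23.8
t 30.4 p [446.1 315.1  27.3] jaw -3.9 down [ 0.001  0.001 -1.   ] F [-0.  -0.3  6.9] w 23.8 q6 0.66
t: 30.95
ee_pos: [445.6, 314.8, 167.0]
orientation: [-1.174, 1.259, -1.26]
ft_force: [-0.2, 0.2, -1.1]
width: 24.0
t 30.9 p [445.6 314.8 167. ] jaw -3.9 down [ 0.002  0.001 -1.   ] F [-0.2  0.2 -1.1] w 24.0 q6 0.66
506.4,-3.8,165,-13.7 -> [31.37, 0.18, 8.25] [-0.001, 0.17, -0.001] dist 324
```

```bash
python3 -m jog '[[0,[31.4,0.2,8.2],[0,0.17,0]],[0,[31.4,0.2,8.2],[0,0.17,0]],[0,[31.4,0.2,8.2],[0,0.17,0]],[0,[31.4,0.2,8.2],[0,0.17,0]],[0,[31.4,0.2,8.2],[0,0.17,0]],[0,[31.4,0.2,8.2],[0,0.17,0]],[0,[31.4,0.2,8.2],[0,0.17,0]],[0,[31.4,0.2,8.2],[0,0.17,0]]]';python3 -m jog '[[0,[0,0,0],[0,0,0]],[0,[0,0,0],[0,0,0]]]'; python3 g.py 506.4,-3.8,87.7,-13.7
```

```text
t: 31.75
ee_pos: [504.8, -7.1, 162.4]
orientation: [-1.087, 1.388, -1.385]
ft_force: [-0.3, 0.7, -1.5]
width: 23.9
t: 31.95
ee_pos: [504.7, -3.4, 163.2]
orientation: [-1.089, 1.384, -1.381]
ft_force: [-0.6, 0.1, -1.8]
width: 24.2
t 31.9 p [504.7  -3.4 163.2] jaw -13.7 down [-0.002  0.    -1.   ] F [-0.6  0.1 -1.8] w 24.2 q6 0.21
506.4,-3.8,87.7,-13.7 -> [-0.0, 7.55, 0.2] [0.002, 0.001, 0.0] dist 76
```

```bash
python3 -m jog '[[0,[0,3,0.1],[0,0,0]],[0,[0,5.5,0.1],[0,0,0]],[0,[0,6.8,0.1],[0,0,0]],[0,[0,7.4,0.1],[0,0,0]],[0,[0,7.4,0.1],[0,0,0]],[0,[0,7.4,0.1],[0,0,0]]]'; python3 g.py 506.4,-3.8,87.7
```

```text
t: 32.55
ee_pos: [507.2, -4.2, 90.9]
orientation: [-1.086, 1.382, -1.383]
ft_force: [-0.4, 0.5, -1.5]
width: 24.1
t 32.5 p [507.2  -4.2  90.9] jaw -13.7 down [ 0.001 -0.    -1.   ] F [-0.4  0.5 -1.5] w 24.1 q6 0.21
506.4,-3.8,87.7 -> [-0.02, 0.32, -0.09] [-0.001, 0.0, -0.0] dist 3
```

```bash
python3 -m jog '[[0,[0,0.3,-0.1],[0,0,0]],[0,[0,0.3,-0.1],[0,0,0]],[0,[0,0.3,-0.1],[0,0,0]]]'; python3 -m jog '[[0.3,[0,0,0],[0,0,0]],[0.4,[0,0,0],[0,0,0]],[0.45,[0,0,0],[0,0,0]],[0.45,[0,-1,0],[0,0,0]],[0.45,[0,-4,0],[0,0,0]],[0.5,[0,-8,0],[0,0,0]],[0.6,[0,-8,0],[0,0,0]],[0.6,[0,-8,0],[0,0,0]]]'; python3 g.py 448,217.5,160,28 448,217.5,160,-62
```

```text
t: 32.85
ee_pos: [505.8, -4.3, 87.7]
orientation: [-1.086, 1.383, -1.383]
ft_force: [-0.1, -0.5, -1.4]
width: 23.7
t: 33.65
ee_pos: [506.3, -4.3, 168.5]
orientation: [-1.084, 1.381, -1.384]
ft_force: [-0.1, -0.3, 0.5]
width: 52.4
t 33.6 p [506.3  -4.3 168.5] jaw -13.7 down [ 0.003 -0.    -1.   ] F [-0.1 -0.3  0.5] w 52.4 q6 0.21
448,217.5,160,28 -> [-20.17, 0.84, -10.92] [-0.003, -0.728, 0.0] dist 229
448,217.5,160,-62 -> [-20.17, 0.84, -10.92] [-0.002, 0.843, -0.002] dist 229
```

```bash
python3 -m jog '[[0.6,[-20.2,0.8,-10.9],[0,-0.72,0]],[0.6,[-20.2,0.8,-10.9],[0,-0.72,0]],[0.6,[-20.2,0.8,-10.9],[0,-0.72,0]],[0.6,[-20.2,0.8,-10.9],[0,-0.72,0]],[0.6,[-20.2,0.8,-10.9],[0,-0.72,0]],[0.6,[-20.2,0.8,-10.9],[0,-0.72,0]],[0.6,[-20.2,0.8,-10.9],[0,-0.72,0]],[0.6,[-20.2,0.8,-10.9],[0,-0.72,0]]]';python3 -m jog '[[0.6,[0,0,0],[0,0,0]],[0.6,[0,0,0],[0,0,0]]]'; python3 g.py 448,217.5,27,28; python3 st.py d
```

```text
t: 34.45
ee_pos: [447.3, 216.7, 158.6]
orientation: [-1.4, 0.85, -0.849]
ft_force: [-0.1, -0.5, -0.2]
width: 52.7
t: 34.65
ee_pos: [447.9, 216.8, 159.2]
orientation: [-1.399, 0.85, -0.85]
ft_force: [-0.4, -0.1, 0.9]
width: 52.8
t 34.6 p [447.9 216.8 159.2] jaw 27.4 down [-0. -0. -1.] F [-0.4 -0.1  0.9] w 52.8 q6 -0.05
448,217.5,27,28 -> [-0.06, 13.22, 0.05] [0.0, -0.01, 0.0] dist 132
side plane [-0.008  0.029  1.   ] [550.4  53.5  62.3] [561.2  49.9] [ 81.6 153.3] 56.7
  obj [689.  194.4  40.2] rect [688.8 190.9] [23.  98.1] 2.0 rgb [140. 144. 152.]
  obj [629.1 275.9  43.6] rect [629.5 275.9] [22.8 27.3] 64.5 rgb [ 43. 134.  64.]
  obj [448.  219.6  41.9] rect [448.5 219.1] [23.6 27.1] 31.9 rgb [31. 36. 34.]
top plane [-0.007  0.     1.   ] [576.8  22.3  60.5] [547.3  21.2] [127.2 131. ] 76.6
  obj [690.  190.8  41.3] rect [688.1 188.8] [93.7 20.8] 89.9 rgb [147. 143. 144.]
  obj [629.2 273.6  42.1] rect [629.6 273.2] [24.2 25.2] 46.3 rgb [ 67. 126.  76.]
  obj [449.9 211.   42.9] rect [449.8 211. ] [23.3 13.3] 34.2 rgb [57. 59. 56.]
```

View pics/top_d.png

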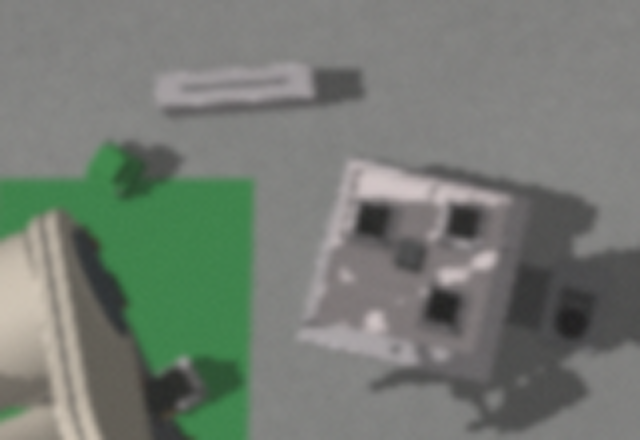

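View pics/side_d.png

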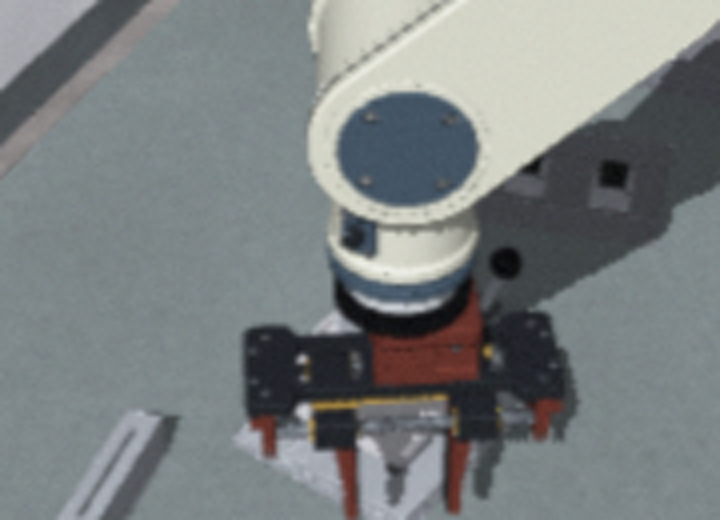

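Fresh C has shifted within its bay (top crop (383,203) → (372,220)). I'll check its height and tilt.

Run:
```python
from h import *
for k in "cd":
    im=dict(np.load(f"top_{k}.npz"));w=cloud(im);near=(abs(w[...,0]-546)<75)&(abs(w[...,1]-21)<75)&(w[...,2]>92)
    kk,lab,st,ce=cv2.connectedComponentsWithStats(near.astype(np.uint8))
    for i in range(1,kk):
        if st[i,4]<15: continue
        P=w[lab==i];r=cv2.minAreaRect(P[:,:2].astype(np.float32))
        A=np.c_[P[:,:2]-P[:,:2].mean(0),np.ones(len(P))];co=np.linalg.lstsq(A,P[:,2],rcond=None)[0]
        print(k,np.round(ce[i]),st[i,4],np.round(np.median(P,0),1),np.round(r[0],1),np.round(r[1],1),round(r[2],1),"slope",np.round(co,3))
crop(im,(255,170,320,235),"top_d2.png",9)
```

```text
c [275. 190.] 63 [585.5  42.1 102. ] [586.7  41.9] [24.3 23. ] 77.0 slope [ 1.57000e-01 -7.00000e-03  1.01626e+02]
c [295. 195.] 61 [570.4 -20.2 102.1] [571.3 -19.5] [23.4 23.2] 76.4 slope [6.70000e-02 1.20000e-02 1.01719e+02]
c [282. 202.] 40 [547.2  19.7 105. ] [547.7  20.4] [16.9 19.9] 80.5 slope [5.40000e-02 1.13000e-01 1.04442e+02]
d [273. 194.] 67 [573.2  48.5 101.1] [574.1  49. ] [24.4 25.6] 80.3 slope [4.30000e-02 2.10000e-02 1.01314e+02]
d [295. 195.] 65 [569.9 -20.  100.7] [570.6 -18.5] [23.9 24.3] 77.8 slope [4.30000e-02 5.30000e-02 1.00676e+02]
d [282. 202.] 40 [545.8  19.9 104.4] [546.7  20.4] [18.1 19.7] 79.1 slope [ 7.20000e-02 -3.30000e-02  1.03925e+02]
d [290. 216.] 61 [504.2  -5.1 102. ] [504.   -4.1] [23.2 23.8] 76.7 slope [5.30000e-02 6.60000e-02 1.02203e+02]
```

View pics/top_d2.png

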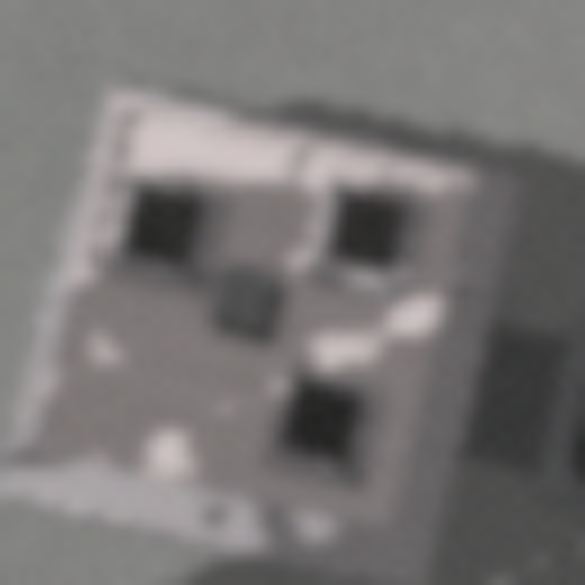

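C slid about 14 mm but stands flat: top at z 101, same as its neighbours, against the rib and still in its own bay. Now the last fresh one.

```bash
python3 -m jog '[[0.6,[-0.1,5,0],[0,0,0]],[0.6,[-0.1,9,0],[0,0,0]],[0.6,[-0.1,12,0],[0,0,0]],[0.6,[-0.1,13.2,0],[0,0,0]],[0.6,[-0.1,13.2,0],[0,0,0]],[0,[-0.1,13.2,0],[0,0,0]],[0,[-0.1,13.2,0],[0,0,0]],[0,[-0.1,13.2,0],[0,0,0]]]'; python3 -m jog '[[0,[0,0,0],[0,0,0]],[0,[0,0,0],[0,0,0]]]'; python3 g.py;  python3 -m jog '[[0,[0,-2,0],[0,0,0]],[0,[0,-6,0],[0,0,0]],[0,[0,-10,0],[0,0,0]],[0,[0,-14,0],[0,0,0]],[0,[0,-14,0],[0,0,0]],[0,[0,-14,0],[0,0,0]]]'; python3 g.py 519.5,62.8,165,-13.7
```

```text
t: 35.55
ee_pos: [448.1, 219.1, 28.6]
orientation: [-1.397, 0.847, -0.849]
ft_force: [-0.1, 0.5, 0.4]
width: 32.4
t: 35.75
ee_pos: [447.6, 219.0, 28.2]
orientation: [-1.398, 0.847, -0.849]
ft_force: [-1.2, -0.7, 7.7]
width: 23.9
t 35.8 p [447.6 219.   28.2] jaw 27.6 down [ 0.001  0.001 -1.   ] F [-1.2 -0.7  7.7] w 23.9 q6 -0.05
t: 36.35
ee_pos: [447.3, 218.8, 167.9]
orientation: [-1.397, 0.847, -0.849]
ft_force: [-0.5, -0.5, -1.4]
width: 23.8
t 36.4 p [447.3 218.8 167.9] jaw 27.6 down [ 0.002  0.001 -1.   ] F [-0.5 -0.5 -1.4] w 23.8 q6 -0.05
519.5,62.8,165,-13.7 -> [17.17, 0.29, -0.82] [-0.002, 0.72, -0.001] dist 172
```

```bash
python3 -m jog '[[0,[17.2,0.3,-0.8],[0,0.72,0]],[0,[17.2,0.3,-0.8],[0,0.72,0]],[0,[17.2,0.3,-0.8],[0,0.72,0]],[0,[17.2,0.3,-0.8],[0,0.72,0]],[0,[17.2,0.3,-0.8],[0,0.72,0]],[0,[17.2,0.3,-0.8],[0,0.72,0]],[0,[17.2,0.3,-0.8],[0,0.72,0]],[0,[17.2,0.3,-0.8],[0,0.72,0]]]';python3 -m jog '[[0,[0,0,0],[0,0,0]],[0,[0,0,0],[0,0,0]]]'; python3 g.py 519.5,62.8,88.5,-13.7
```

```text
t: 37.15
ee_pos: [518.7, 63.0, 163.4]
orientation: [-1.09, 1.382, -1.38]
ft_force: [-0.2, 0.1, -1.3]
width: 24.0
t: 37.35
ee_pos: [519.4, 63.0, 164.2]
orientation: [-1.088, 1.382, -1.382]
ft_force: [-0.3, -0.4, -1.7]
width: 23.9
t 37.4 p [519.4  63.  164.2] jaw -13.6 down [-0. -0. -1.] F [-0.3 -0.4 -1.7] w 23.9 q6 0.34
519.5,62.8,88.5,-13.7 -> [0.01, 7.57, 0.01] [0.0, 0.002, 0.0] dist 76
```

```bash
python3 -m jog '[[0,[0,3,-0.1],[0,0,0]],[0,[0,5.5,-0.1],[0,0,0]],[0,[0,6.8,-0.1],[0,0,0]],[0,[0,7.4,-0.1],[0,0,0]],[0,[0,7.4,-0.1],[0,0,0]],[0,[0,7.4,-0.1],[0,0,0]]]'; python3 g.py 519.5,62.8,88.3
```

```text
t: 37.95
ee_pos: [519.3, 62.9, 91.0]
orientation: [-1.086, 1.382, -1.383]
ft_force: [0.7, 0.3, -1.5]
width: 23.7
t 38.0 p [519.3  62.9  91. ] jaw -13.7 down [ 0.001  0.    -1.   ] F [ 0.7  0.3 -1.5] w 23.7 q6 0.34
519.5,62.8,88.3 -> [0.0, 0.27, 0.02] [-0.001, 0.0, -0.0] dist 3
```

```bash
python3 -m jog '[[0,[0,0.25,0],[0,0,0]],[0,[0,0.25,0],[0,0,0]],[0,[0,0.25,0],[0,0,0]]]'; python3 -m jog '[[0.3,[0,0,0],[0,0,0]],[0.4,[0,0,0],[0,0,0]],[0.4,[0,0,0],[0,0,0]],[0.4,[0,-1,0],[0,0,0]],[0.4,[0,-4,0],[0,0,0]],[0.4,[0,-8,0],[0,0,0]],[0.4,[0,-12,0],[0,0,0]],[0.4,[0,-12,0],[0,0,0]]]'; python3 g.py 420,-230,190
```

```text
t: 38.25
ee_pos: [518.8, 62.8, 88.2]
orientation: [-1.086, 1.383, -1.383]
ft_force: [1.4, -0.2, -1.1]
width: 23.7
t: 39.05
ee_pos: [522.0, 63.1, 213.7]
orientation: [-1.077, 1.376, -1.386]
ft_force: [-1.0, 0.5, 0.6]
width: 35.3
t 39.0 p [522.   63.1 213.7] jaw -13.7 down [ 0.01   0.001 -1.   ] F [-1.   0.5  0.6] w 35.3 q6 0.34
420,-230,190 -> [30.9, 2.24, -3.0] [-0.01, 0.0, -0.003] dist 311
```

View first.

```bash
python3 -m jog '[[0.2,[30.9,2.2,-3],[0,0,0]],[0.2,[30.9,2.2,-3],[0,0,0]],[0,[30.9,2.2,-3],[0,0,0]],[0,[30.9,2.2,-3],[0,0,0]],[0,[30.9,2.2,-3],[0,0,0]],[0,[30.9,2.2,-3],[0,0,0]],[0,[30.9,2.2,-3],[0,0,0]],[0,[30.9,2.2,-3],[0,0,0]]]';python3 -m jog '[[0,[0,0,0],[0,0,0]],[0,[0,0,0],[0,0,0]]]'
cat > fin.py <<'E'
from h import *
import sys
k=sys.argv[1]
for n in("side","top"):
    im=grab(n);np.savez(f"{n}_{k}.npz",**im)
    crop(im,(210,140,390,270) if n=="side" else (240,150,420,260),f"{n}_{k}.png",4)
    w=cloud(im)
    def comps(m,nm):
        kk,lab,st,ce=cv2.connectedComponentsWithStats(m.astype(np.uint8))
        for i in range(1,kk):
            if st[i,4]<12: continue
            P=w[lab==i]; P=P[P[:,2]>np.percentile(P[:,2],90)-6]
            A=np.c_[P[:,:2]-P[:,:2].mean(0),np.ones(len(P))];co=np.linalg.lstsq(A,P[:,2],rcond=None)[0]
            d=np.median(P,0)[:2]-[547,21];a=np.radians(-13.8);q=[np.cos(a)*d[0]+np.sin(a)*d[1],-np.sin(a)*d[0]+np.cos(a)*d[1]]
            print(n,nm,np.round(ce[i]),len(P),np.round(np.median(P,0),1),"platexy",np.round(q,1),"slope",np.round(co[:2],3))
    comps((abs(w[...,0]-546)<75)&(abs(w[...,1]-21)<75)&(w[...,2]>90)&(w[...,2]<120),"onstand")
    comps((abs(w[...,0]-520)<80)&(abs(w[...,1]+110)<40)&(w[...,2]>68)&(w[...,2]<120),"ball")
    Q=w[(abs(w[...,0]-546)<80)&(abs(w[...,1]-21)<80)&(w[...,2]>54)&(w[...,2]<70)&(im["color"].max(-1)>95)]
    if len(Q)>80:
        for _ in range(4):
            u,S,vt=np.linalg.svd(Q-Q.mean(0),full_matrices=False); nn=vt[2]*np.sign(vt[2,2]); Q=Q[abs((Q-Q.mean(0))@nn)<4]
        r=cv2.minAreaRect(Q[:,:2].astype(np.float32));print(n,len(Q),"plane",np.round(nn,3),np.round(Q.mean(0),1),np.round(r[0],1),np.round(r[1],1),round(r[2],1))
E
python3 fin.py e; python3 g.py
```

```text
t: 39.85
ee_pos: [415.5, -231.6, 185.6]
orientation: [-1.085, 1.386, -1.385]
ft_force: [1.3, 1.0, 0.4]
width: 0.5
t: 40.05
ee_pos: [416.7, -229.0, 185.8]
orientation: [-1.087, 1.382, -1.382]
ft_force: [0.3, 0.2, -0.2]
width: 0.7
side onstand [302. 214.] 52 [572.5 -16.  102. ] platexy [ 33.6 -29.9] slope [0.048 0.029]
side onstand [320. 223.] 55 [504.8  -1.3 101.7] platexy [-35.7 -31.7] slope [0.026 0.005]
side onstand [304. 224.] 44 [548.2  25.6 104.6] platexy [0.1 4.8] slope [0.031 0.029]
side onstand [291. 229.] 53 [573.4  53.9 102. ] platexy [17.7 38.3] slope [-0.013  0.048]
side onstand [308. 236.] 63 [519.7  63.6 101.9] platexy [-36.7  34.9] slope [-0.016  0.004]
side ball [335. 206.] 30 [492.7 -98.3  98.6] platexy [ -24.3 -128.8] slope [-0.012 -0.099]
side 504 plane [0.005 0.001 1.   ] [542.9  40.1  62.2] [548.5  23.2] [134.6 135.3] 77.0
top onstand [273. 194.] 58 [573.2  48.6 101. ] platexy [18.9 33. ] slope [0.013 0.02 ]
top onstand [295. 195.] 58 [570.2 -20.1 101.6] platexy [ 32.3 -34.4] slope [ 0.017 -0.03 ]
top onstand [282. 203.] 34 [545.8  19.9 104.7] platexy [-1.  -1.3] slope [ 0.041 -0.056]
top onstand [269. 212.] 57 [516.6  59.9 101.2] platexy [-38.8  30.6] slope [0.033 0.006]
top onstand [290. 216.] 52 [504.2  -5.1 101.3] platexy [-35.3 -35.5] slope [-0.025 -0.034]
top ball [322. 220.] 38 [ 492.  -104.1   98.3] platexy [ -23.5 -134.6] slope [0.041 0.086]
top 737 plane [ 0.007 -0.008  1.   ] [547.7  20.7  60.6] [546.9  21.1] [127.5 130.5] 76.9
t 40.1 p [ 416.9 -229.1  185.8] jaw -13.6 down [ 0.  0. -1.] F [ 0.5 -0.8 -0.1] w 0.5 q6 -0.29
```

View pics/side_e.png

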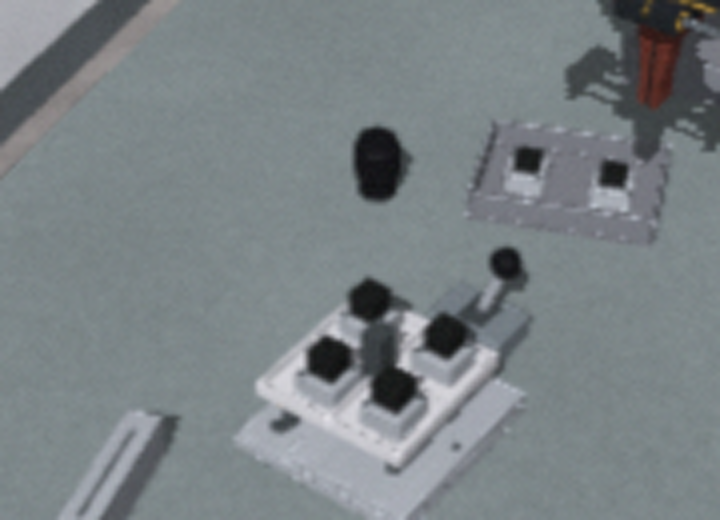

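View pics/top_e.png

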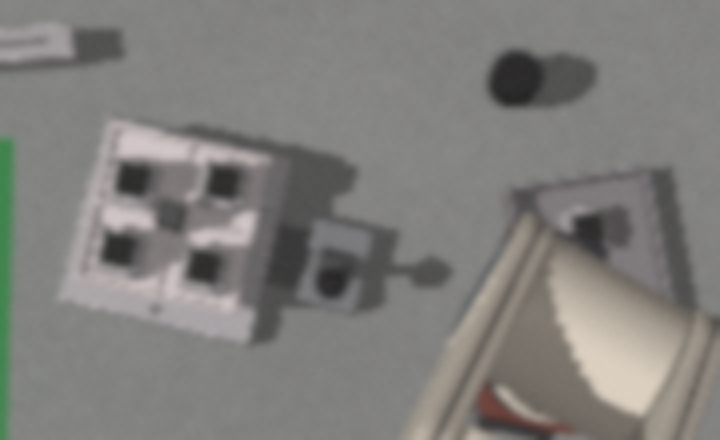

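```bash
python3 g.py 451,-94.6,150,-13.7 451,-94.6,72,-13.7
```

```text
t 40.1 p [ 416.9 -229.1  185.8] jaw -13.6 down [ 0.  0. -1.] F [ 0.5 -0.8 -0.1] w 0.5 q6 -0.29
451,-94.6,150,-13.7 -> [-13.87, 3.59, 0.16] [-0.0, 0.002, -0.0] dist 143
451,-94.6,72,-13.7 -> [-13.87, 11.39, 0.16] [-0.0, 0.002, -0.0] dist 179
```

```bash
python3 -m jog '[[0,[-13.9,0,0.1],[0,0,0]],[0,[-13.9,0,0.1],[0,0,0]],[0,[-13.9,1,0.1],[0,0,0]],[0,[-13.9,3.6,0.1],[0,0,0]],[0,[-13.9,8,0.1],[0,0,0]],[0,[-13.9,11.2,0.1],[0,0,0]],[0,[-13.9,11.2,0.1],[0,0,0]],[0,[-13.9,11.2,0.1],[0,0,0]]]'; python3 g.py 451,-94.6,72 526,-112.8,72
```

```text
t: 40.95
ee_pos: [450.2, -94.9, 73.9]
orientation: [-1.088, 1.383, -1.381]
ft_force: [0.9, -0.1, 0.2]
width: 0.5
t 41.0 p [450.2 -94.9  73.9] jaw -13.6 down [-0.001  0.    -1.   ] F [ 0.9 -0.1  0.2] w 0.5 q6 0.00
451,-94.6,72 -> [-0.05, 0.19, 0.07] [0.001, -0.0, -0.0] dist 2
526,-112.8,72 -> [-0.04, 0.18, 7.79] [0.001, -0.0, -0.0] dist 78
```

```bash
python3 -m jog '[[0,[0,0.1,1.5],[0,0,0]],[0,[0,0.1,2.3],[0,0,0]],[0,[0,0.1,3.0],[0,0,0]],[0,[0,0.1,3.7],[0,0,0]],[0,[0,0.1,4.4],[0,0,0]],[0,[0,0.1,5.1],[0,0,0]],[0,[0,0.1,5.8],[0,0,0]],[0,[0,0.1,6.2],[0,0,0]]]'; python3 -m jog '[[0,[0,0,0.3],[0,0,0]],[0,[0,0,0.6],[0,0,0]],[0,[0,0,0.6],[0,0,0]]]'; python3 fin.py f|grep ball; python3 g.py
```

```text
t: 41.75
ee_pos: [511.1, -110.4, 72.7]
orientation: [-1.086, 1.383, -1.383]
ft_force: [-0.2, 0.7, -0.1]
width: 0.4
t: 42.05
ee_pos: [516.6, -111.8, 72.7]
orientation: [-1.086, 1.383, -1.383]
ft_force: [0.4, 0.0, -0.5]
width: 0.5
side ball [327. 202.] 26 [ 514.1 -101.   113.4] platexy [  -2.8 -126.3] slope [-0.108  0.186]
t 42.1 p [ 516.4 -111.7   72.8] jaw -13.7 down [ 0. -0. -1.] F [-0.4 -0.1  0.5] w 0.4 q6 0.00
```

View pics/side_f.png

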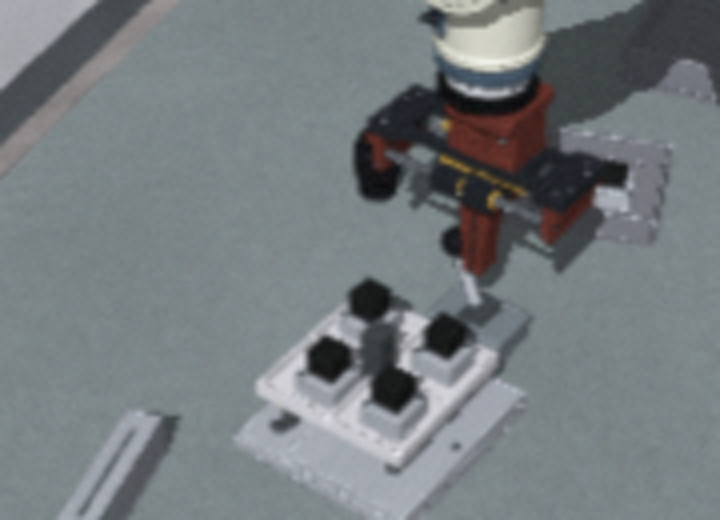

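The ball (crop (455,240)) is now on the far side. I'll push on to the stop, watching the force.

```bash
python3 -m jog '[[0,[0,0,0.2],[0,0,0]],[0,[0,0,0.4],[0,0,0]],[0,[0,0,0.4],[0,0,0]]]'; python3 -m jog '[[0,[0,0,0.2],[0,0,0]],[0,[0,0,0.4],[0,0,0]],[0,[0,0,0.4],[0,0,0]]]'; python3 -m jog '[[0,[0,0,0.2],[0,0,0]],[0,[0,0,0.3],[0,0,0]]]'
```

```text
t: 42.45
ee_pos: [520.3, -112.7, 72.8]
orientation: [-1.086, 1.383, -1.383]
ft_force: [-0.7, -0.0, -1.2]
width: 0.9
t: 42.75
ee_pos: [524.4, -113.6, 72.8]
orientation: [-1.086, 1.383, -1.383]
ft_force: [-0.1, 0.1, -0.8]
width: 0.4
t: 42.95
ee_pos: [525.8, -114.0, 72.5]
orientation: [-1.088, 1.385, -1.382]
ft_force: [-6.5, 1.2, 4.1]
width: 0.3
```

```bash
python3 -m jog '[[0,[0,0,-2],[0,0,0]],[0,[0,0,-5],[0,0,0]],[0,[0,-3,-6],[0,0,0]],[0,[0,-8,-6],[0,0,0]],[0,[0,-12,-6],[0,0,0]],[0,[0,-12,-6],[0,0,0]]]'; python3 g.py 420,-200,190
```

```text
t: 43.55
ee_pos: [472.7, -101.0, 198.1]
orientation: [-1.079, 1.374, -1.389]
ft_force: [1.5, -0.7, 0.7]
width: 0.6
t 43.5 p [ 472.7 -101.   198.1] jaw -13.7 down [ 0.011 -0.003 -1.   ] F [ 1.5 -0.7  0.7] w 0.6 q6 0.00
420,-200,190 -> [10.86, 0.78, -2.78] [-0.012, 0.0, -0.0] dist 112
```

```bash
python3 -m jog '[[0,[11,0.7,-5],[0,0,0]],[0,[11,0.7,-5],[0,0,0]],[0,[11,0.7,-5],[0,0,0]],[0,[11,0.7,-5],[0,0,0]],[0,[11,0.7,-5],[0,0,0]]]'; python3 fin.py h; python3 g.py
```

```text
t: 44.05
ee_pos: [394.2, -195.2, 185.4]
orientation: [-1.085, 1.384, -1.384]
ft_force: [0.5, 0.2, -0.1]
width: 0.6
side onstand [302. 214.] 50 [571.4 -17.2 102. ] platexy [ 32.8 -31.3] slope [-0.022 -0.011]
side onstand [320. 223.] 55 [505.6  -1.5 101.7] platexy [-34.9 -31.7] slope [ 0.008 -0.026]
side onstand [304. 224.] 42 [548.5  24.8 104.8] platexy [0.6 4.1] slope [-0.036 -0.034]
side onstand [291. 228.] 53 [574.2  53.8 101.9] platexy [18.6 38.4] slope [0.016 0.012]
side onstand [308. 236.] 61 [519.1  65.1 101.5] platexy [-37.6  36.1] slope [0.027 0.027]
side ball [321. 200.] 26 [ 546.6 -114.4   94.3] platexy [  31.9 -131.6] slope [ 0.046 -0.004]
side 487 plane [ 0. -0.  1.] [545.5  40.3  62.1] [548.9  23.1] [134.9 132.8] 77.2
top onstand [273. 194.] 49 [575.5  48.5 102.3] platexy [21.1 33.5] slope [-0.023  0.069]
top onstand [295. 195.] 55 [570.4 -20.1 101.8] platexy [ 32.5 -34.3] slope [-0.017 -0.031]
top onstand [282. 202.] 32 [546.9  19.8 104.8] platexy [ 0.2 -1.2] slope [ 0.049 -0.097]
top onstand [269. 212.] 59 [516.8  59.7 101.5] platexy [-38.6  30.3] slope [-0.06  -0.049]
top onstand [290. 216.] 52 [504.1  -3.6 102.1] platexy [-35.8 -34.2] slope [-0.039 -0.011]
top ball [326. 203.] 39 [ 546.1 -116.9   92.2] platexy [  32.1 -134.2] slope [-0.003  0.049]
top 741 plane [-0.001 -0.     1.   ] [547.7  17.4  60.5] [546.8  21.3] [127.5 131. ] 77.3
t 44.1 p [ 394.8 -194.7  185.6] jaw -13.7 down [ 0.  0. -1.] F [ 0.1 -0.4 -0.3] w 0.4 q6 -0.25
```

View pics/side_h.png

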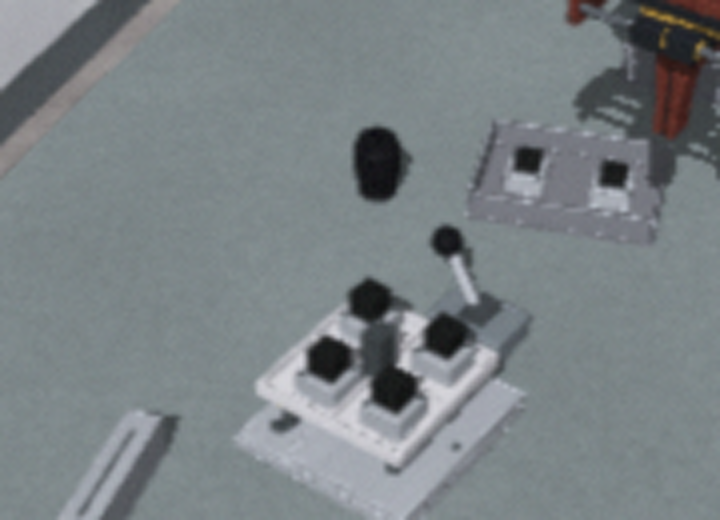

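View pics/top_h.png

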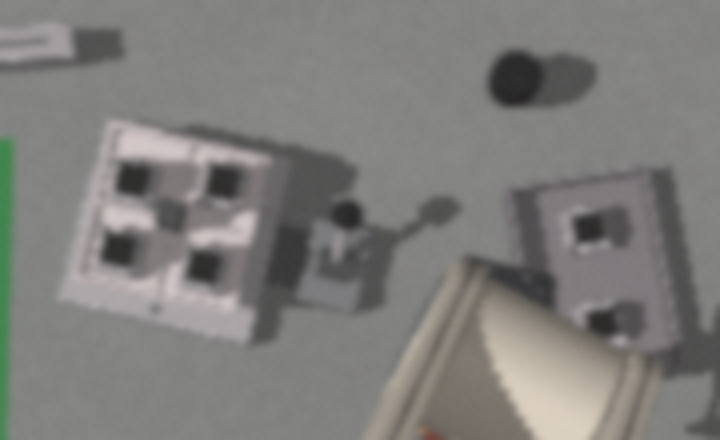

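The lever ball sits 32 mm on the +x side (crop (447,240)), at its stop. All four electrodes stand upright in the level stand, and both worn ones are in the small tray. I'm handing in.

```bash
python3 -m jog '[[0,[0,0,0],[0,0,0]],[0,[0,0,0],[0,0,0]],[0,[0,0,0],[0,0,0]],[0,[0,0,0],[0,0,0]]]'; python3 -c "
from workcell import ctrl
print(ctrl.close_job())"
```

```text
t: 44.55
ee_pos: [394.2, -194.8, 185.7]
orientation: [-1.087, 1.383, -1.383]
ft_force: [-0.7, -0.1, -0.3]
width: 0.4
the job is handed in; nothing more can be done
None
```

The job is done and handed in at about 44.5 s; close_job gave no verdict.

**What I did:** I put both worn electrodes in the small grey tray. I then lifted the stand about 14 mm by its post, turned it about 51° and set it down with its long foot on the low packer. The four fresh electrodes went into one bay each, and last I pushed the lock lever to its stop.

**Last checks:**
- **Stand:** The tray is level within measurement noise, with its floor at about 60.5 mm, as expected when all four feet bear. Its yaw is within about 1° of the plate.
- **Electrodes:** All four fresh ones show level tops at about 101–102 mm. Both worn ones are seen in the tray.
- **Lever:** The ball is 32 mm on the far side; by my estimate that is about 0.97.
- **Bystanders:** The robot touched none of them and they look unmoved. The tin was outside the last pictures.

**Off plan:**
- One fresh electrode slid about 14 mm in its bay when I was not near it. It stays flat against the rib in its own bay, so I left it.
- I mistyped two moves in free air; they touched nothing.
- One reading of the worn electrode on the stand was about 6 mm off the others. I took it as mask contamination and used the earlier value, and the grasp was good.

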